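# Find the proud land of a wafer stage and put the press weight on it

### The job

One of the five round white lands of the wafer stage has come up and stands higher than the others: take the spring-tipped height gauge from its stand and touch its tip gently on the middle of each land for a moment, in this order as seen from the robot: near left, far left, far right, near right, centre, never pushing the sprung tip all the way in. Then hang the gauge upright in its stand again, and last stand the tall knobbed steel weight upright on the middle of the highest land to press it down. Leave the other things on the bench where they are.

Things in the scene. Friction and masses are not known exactly. Their poses are not given: they have to be found in the camera images.
- stage: fixed wafer stage: base 170 x 170 mm, plate top 25 mm above the bench, with five white round lands, 36 mm across, like the five on dice. Four stand 10 to 11.5 mm above the plate, one (it varies) 15 to 16 mm. Two guide posts, 14 mm thick, 50 mm tall above the plate, at x 0, y +71 and -71 mm. Origin: centre of the underside; z up, x away from the robot, y to its left, yaw up to 0.4 rad
- point1 (a point): centre of the near left land in plan, number 1 in the touching order; fixed at 35 mm above the stage's underside (10 mm above its plate), whatever that land's true height
- point2 (a point): centre of the far left land in plan, number 2 in the touching order; fixed at 35 mm above the stage's underside (10 mm above its plate), whatever that land's true height
- point3 (a point): centre of the far right land in plan, number 3 in the touching order; fixed at 35 mm above the stage's underside (10 mm above its plate), whatever that land's true height
- point4 (a point): centre of the near right land in plan, number 4 in the touching order; fixed at 35 mm above the stage's underside (10 mm above its plate), whatever that land's true height
- point5 (a point): centre of the centre land in plan, number 5 in the touching order; fixed at 35 mm above the stage's underside (10 mm above its plate), whatever that land's true height
- stand: fixed gauge stand: base 90 x 90 x 10 mm and an open fork of two upright walls, 12 mm thick, 60 mm long along x, 32 mm apart along y, tops 90 mm above the bench, joined by an equally tall back wall at x +30 to +40 mm; open to -x and upwards. Origin: centre of the underside, below the hung gauge's axis; z up
- gauge_grip (a point): centre of the gauge's white handle, 26 x 26 mm square (sides along its x and y), 55 mm tall, z up. Below it: grey collar 50 x 50 x 10 mm that rests on the stand's walls, barrel 22 mm across and 45 mm long, sprung stylus. Collar underside 37.5 mm below this point. Hung, this point is 127.5 mm above the bench, over the stand's origin within 5 mm. 265 g
- gauge_tip (a point): tip of the gauge's stylus, a 10 mm ball at the lower end, on the axis of the handle; 107.5 mm below the handle's centre when free
- stylus (a joint): how far the stylus is pushed into the barrel, in m: 0 free, 0.012 fully in. Its spring pushes back with 2 N at first and 5 N fully in. A touch counts from 1 mm on
- weight_centre (a point): centre, half-way up, of the tall steel press weight, 80 mm tall, 400 to 650 g: a cylinder 44 mm across and 36 mm tall with a round knob 26 mm across and 42 mm tall on top of it. It stands upright; its underside is 40 mm below this point, the middle of its knob 19 mm above it
- low_weight: low steel weight: disc 72 mm across with a 26 mm knob, 46 mm tall in all; a bystander to leave alone. Origin: centre of its underside
- bottle: amber glass bottle, 66 mm across, 170 mm tall; a bystander to leave alone. Origin: centre of its underside
- canister: round wafer box, 124 mm across, 50 mm tall; a bystander to leave alone. Origin: centre of its underside
- tray: open white tray, 90 x 130 mm, 30 mm tall; a bystander to leave alone. Origin: centre of its underside
- jar: white lidded jar, 64 mm across, 90 mm tall; a bystander to leave alone. Origin: centre of its underside
- cassette: white upright wafer cassette, 80 x 80 mm, 100 mm tall; a bystander to leave alone. Origin: centre of its underside
- screwdriver: screwdriver lying flat; a bystander to leave alone. Origin: in the tool's middle
Not all that is in view belongs to the job. Leave any brown or turquoise look-alike of the stage alone.

How it is judged:
On the way, in this order (a step that is already met when the one before it is completed fails the run):
1. the gauge's tip is pressed on the near left land, within 14 mm of its centre, so that the stylus is pushed in by 1 mm or more for 0.15 s (value of joint stylus above 0.001 m and horizontal distance between gauge_tip and point1 below 0.014 m and z of gauge_tip in the frame of stage between 0.032 and 0.044 m), for 0.15 s.
2. the gauge's tip is pressed on the far left land, within 14 mm of its centre, so that the stylus is pushed in by 1 mm or more for 0.15 s (value of joint stylus above 0.001 m and horizontal distance between gauge_tip and point2 below 0.014 m and z of gauge_tip in the frame of stage between 0.032 and 0.044 m), for 0.15 s.
3. the gauge's tip is pressed on the far right land, within 14 mm of its centre, so that the stylus is pushed in by 1 mm or more for 0.15 s (value of joint stylus above 0.001 m and horizontal distance between gauge_tip and point3 below 0.014 m and z of gauge_tip in the frame of stage between 0.032 and 0.044 m), for 0.15 s.
4. the gauge's tip is pressed on the near right land, within 14 mm of its centre, so that the stylus is pushed in by 1 mm or more for 0.15 s (value of joint stylus above 0.001 m and horizontal distance between gauge_tip and point4 below 0.014 m and z of gauge_tip in the frame of stage between 0.032 and 0.044 m), for 0.15 s.
5. the gauge's tip is pressed on the centre land, within 14 mm of its centre, so that the stylus is pushed in by 1 mm or more for 0.15 s (value of joint stylus above 0.001 m and horizontal distance between gauge_tip and point5 below 0.014 m and z of gauge_tip in the frame of stage between 0.032 and 0.044 m), for 0.15 s.
6. the gauge hangs upright in its stand again, its collar on both walls (horizontal distance between gauge_grip and stand below 0.014 m and z of gauge_grip in the frame of stand between 0.1245 and 0.131 m and angle between gauge_grip's own z axis and vertical below 0.06 rad), for 0.2 s.
7. the tall weight stands upright on the highest land ((horizontal distance between weight_centre and point1 below 0.012 m or horizontal distance between weight_centre and point2 below 0.012 m or horizontal distance between weight_centre and point3 below 0.012 m or horizontal distance between weight_centre and point4 below 0.012 m or horizontal distance between weight_centre and point5 below 0.012 m) and z of weight_centre in the frame of stage between 0.0783 and 0.083 m and angle between weight_centre's own z axis and vertical below 0.05 rad), for 0.2 s.
At the end, for the whole second after the job is handed in: The gauge hangs in its stand (handle centre within 14 mm of the stand's axis, 124.5 to 131 mm up, tilt under 0.06 rad); the tall weight stands on the highest land, within 12 mm of its centre, tilt under 0.05 rad, underside 38.3 to 43 mm above the stage's underside (all of step 6 and all of step 7); the robot touches nothing.
It fails at once if the stylus pushed all the way in (over 11 of its 12 mm) (value of joint stylus above 0.011 m).
It fails at once if a bystander moved by more than 25 mm (distance of any of low_weight, bottle, canister, tray, jar, cassette, screwdriver from where it was at the start of the episode above 0.025 m).
It also fails if it takes over 72 s, if anything falls off the work surface, if the arm or the gripper's body presses on something with over 40 N, if the wrist force passes 120 N, or if a joint passes its speed limit or range.

### The arm

A 7-joint arm with a two-finger parallel gripper is mounted at the origin on the work surface. World frame = base frame: x ahead of the robot, y to its left, z up, the work surface at z = 0. Lengths are in m, angles in rad, forces in N, time in s.
With the tool pointing down it reaches from about 0.425 to 0.925 m from the base axis. Payload 6.8 kg.
Tool frame: the origin (TCP) lies on the centre line of the jaws, within the pads' length; the fingertips stand 19 mm ahead of it and the grasp point (between the pads) is the TCP (r.tip_extent is the y of the fingertips in the tool frame, in m); y points along the fingers, z is the direction in which the jaws open and shut, and the axes are right-handed (so a half turn about y gives the same grasp; the last joint's range is limited). The gripper opens to 85 mm and grips with 20 to 120 N. Pads are 22 mm wide; open, the fingers measure 114 mm over their backs; the gripper's body (76 mm by 85 mm) begins 54 mm behind the grasp point. The pads swing forward as they close: fully open they stand 13 mm farther back than shut.
Start: joints at [1.19, 0.477, 0.022, 1.555, -0.011, 1.109, -0.083], TCP at [0.182, -0.65, 0.25] pointing down, gripper open.
Joint ranges: [-2.96, 2.96], [-0.34, 2.1], [-1.41, 1.46], [0.24, 2.44], [-1.37, 4.51], [0.17, 1.92], [-2.96, 2.96]. Speed limits (rad/s): [2.39, 2.39, 3.14, 3.14, 3.14, 3.14, 3.14].

### API

Orientations are given as a rotation vector (axis times angle).
In Python, from bench import r gives the robot as it stands. The module is installed in compiled form; this text tells all that it offers.
- The arm moves only by the tool jog_arm, never from a script. Its argument "motion" is a list of rows, each a list of 3 entries, a list of its own where there are three numbers: the opening, from 0 (shut) to 1 (fully open), then the shift along the tool's x, y, z in m, then the turn, a rotation vector about the tool's x, y, z in degrees. A call has 1 to 10 rows; each row shifts and turns the commanded pose from where the row before left it, along the tool's axes as they then stand; what a row does not reach is not made up. A row lasts 1/12 s, in which the tool goes at most 41.7 mm and 7.16 degrees, less where a joint would pass 70% of its speed; a pose out of reach is approached as far as the arm can. A call with a gripper value outside its range is refused whole. The fingers move at their own pace and stop on an object; "force" is the grip in N (left out, the last holds). Time passes only in rows, so rows that do not move let the fingers close. It gives the time, the measured TCP pose, the force and the opening at its end, in the units of the state.
- r.get_obs(): the state, without advancing time (a new reading comes with each control period).
- r.grab_frame(name): name is "scene" or "top" or "wrist"; returns a dict with "image" (384x512x3 uint8, red, green, blue), "range_z" (384x512 float32, m along the optical axis (not along the pixel's ray), 0 where there is no reading), "fx", "fy", "cx", "cy" (pixels), "xyz" and "orientation" of the camera in the world. Camera axes: x right, y down, z forward; pixel columns grow to the right and rows downward; lengths in m; the calibration is good to about 2 mm. A picture is of the moment at which its call begins.
- r.hand_in(): hands the job in, once; it reports no verdict.
The state is a dict: "clock": time; "joints": joint angles; "qvel": joint speeds; "tau": joint torques, N m; "tcp_pos": TCP position; "orientation": TCP orientation; "contact_force": force on the tool from outside, world axes, zero at the start; "moment": the same for the moment, N m; "grip_width": finger opening in m.
Only numpy, scipy, OpenCV 4.12 (cv2) and the standard library are available. Lean on these libraries where they do the work, as an engineer would, in place of code of your own. Each camera call takes 0.05 s, during which the arm holds its last target.

## Working session

There is one attempt and no reset: what is moved stays moved. The work goes in short steps, Python scripts to look and compute and a tool call to move; the robot and the scene stay as the last step left them, time stands still between calls to the robot, and variables do not carry over. Pictures are saved under pics/ and viewed, and the job is handed in when it is done.

Besides the shell and the picture viewer there is one more tool, called after ">>>" as name([rows], argument=value, ...), one row to a line, values as JSON. jog_arm: Moves the arm, as the interface text tells. Its arguments: {"type":"object","properties":{"motion":{"type":"array","items":{"type":"array"}},"force":{"type":"number"}},"required":["motion"]}

```bash
mkdir -p pics; ls
cat > h.py <<'E'
import numpy as np,cv2
from scipy.spatial.transform import Rotation as R
from bench import r
def grab(n,f=None):
    g=r.grab_frame(n)
    if f: cv2.imwrite('pics/'+f,cv2.cvtColor(g['image'],cv2.COLOR_RGB2BGR))
    return g
def cloud(g):
    Z=g['range_z'];v,u=np.mgrid[:384,:512]
    P=np.stack([(u-g['cx'])/g['fx']*Z,(v-g['cy'])/g['fy']*Z,Z],-1)
    o=np.array(g['orientation']);W=P@R.from_rotvec(o).as_matrix().T+np.array(g['xyz'])
    W[Z==0]=np.nan
    return W
E
python3 - <<'E'
from h import *
o=r.get_obs();print(o);print(r.tip_extent)
for n in ['scene','top','wrist']:
    g=grab(n,n+'0.png');np.savez('%s0.npz'%n,W=cloud(g),im=g['image']);print(n,g['xyz'],g['orientation'],g['fx'])
E
```

```text
pics
{'clock': 0.0, 'joints': array([ 1.18990488,  0.47777742,  0.02234202,  1.55648385, -0.01148099,
        1.10928855, -0.08310511]), 'qvel': array([-8.00482664e-05,  1.23089357e-03, -5.06742300e-04,  1.19862438e-03,
       -1.02290331e-03, -2.75948010e-04,  1.69464604e-04]), 'tau': array([ 6.95931249e-04, -5.96446359e+01,  1.60811082e+00, -2.81195712e+01,
        1.24722230e-02,  9.30440932e-03, -2.54498178e-05]), 'tcp_pos': array([ 0.18168584, -0.64949666,  0.24932726]), 'orientation': array([-0.28532361,  2.07753412, -2.07379515]), 'contact_force': array([-0.11125373,  0.30943387,  0.40151527]), 'moment': array([-0.01681168,  0.00917535, -0.03093011]), 'grip_width': 0.08525764362849382}
0.019
scene [ 1.30976467 -0.11025988  1.03077546] [-1.89945916 -1.66039625  0.62826207] 400.67270461407986
top [ 0.2573907  -0.00958037  1.26943931] [-2.07241643  2.13991006 -0.23222639] 381.3778650295727
wrist [ 0.25119749 -0.62928134  0.37189905] [ 2.31349414 -1.75430629 -0.25510081] 287.26831221388187
```

View pics/scene0.png

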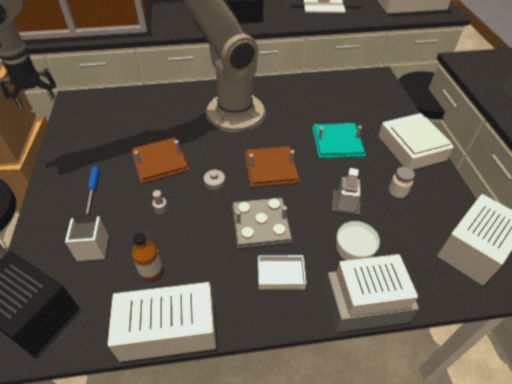

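View pics/top0.png

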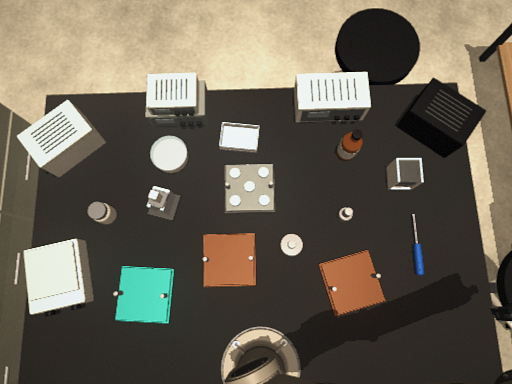

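View pics/wrist0.png

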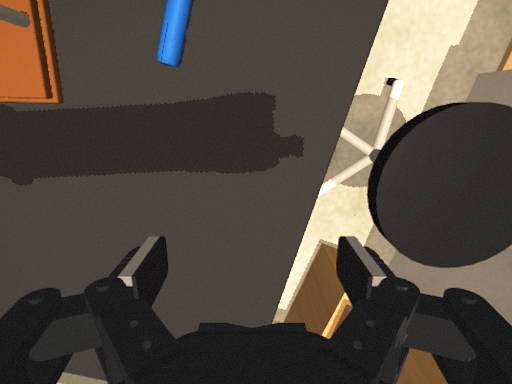

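The top view shows the grey stage with five lands at (249,188). The brown plates at (229,260) and (352,282) and the turquoise one at (145,294) are look-alikes. The hung gauge is at (158,197) and the jar at (101,212). Two things could be the tall weight: the narrow knobbed one at (346,213) and the low disc at (291,244). I choose (346,213) and will check it in a crop.

Run:
```python
from h import *
d=np.load('top0.npz');W=d['W'];im=d['im']
def box(u0,u1,v0,v1): return W[v0:v1,u0:u1].reshape(-1,3), im[v0:v1,u0:u1].reshape(-1,3)
print('bench z',np.nanmedian(W[225:235,280:300,2]), W[200,310])
# stage
P,c=box(218,282,158,218)
sel=(P[:,2]>0.018)&(P[:,2]<0.031)
xy=P[sel][:,:2].astype(np.float32);print('plate z',np.median(P[sel,2]),cv2.minAreaRect(xy))
sel=(P[:,2]>0.0315)&(P[:,2]<0.046)
pts=P[sel];
import scipy.ndimage as nd
m=(W[...,2]>0.0315)&(W[...,2]<0.046);m[:158]=0;m[218:]=0;m[:,:218]=0;m[:,282:]=0
l,n=nd.label(m)
for i in range(1,n+1):
    q=W[l==i]
    if len(q)>15: print(len(q),q.mean(0).round(4),np.median(q[:,2]).round(4),(q.max(0)-q.min(0)).round(3))
m=(W[...,2]>0.06);m[:158]=0;m[218:]=0;m[:,:218]=0;m[:,282:]=0
l,n=nd.label(m)
for i in range(1,n+1):
    q=W[l==i];print('post',len(q),q.mean(0).round(4))
P,c=box(140,185,178,225)
for a,b in [(0.005,0.02),(0.08,0.094),(0.094,0.11),(0.145,0.17)]:
    s=P[(P[:,2]>a)&(P[:,2]<b)]
    print(a,b,len(s),np.median(s,0).round(4),cv2.minAreaRect(s[:,:2].astype(np.float32)))
for nm,b in [('tall',(330,362,200,228)),('low',(275,308,228,262))]:
    P,c=box(*b)
    for a,bb in [(0.02,0.04),(0.04,0.06),(0.06,0.1)]:
        s=P[(P[:,2]>a)&(P[:,2]<bb)]
        if len(s)>3: print(nm,a,bb,len(s),s.mean(0).round(4),(s.max(0)-s.min(0)).round(3),np.median(s[:,2]))
a=cv2.resize(im[170:235,130:195],(400,400),interpolation=2);b=cv2.resize(im[188:238,321:371],(400,400),interpolation=2)
cv2.imwrite('pics/crop1.png',np.hstack([a,b])[:,:,::-1])
s=np.load('scene0.npz');im=s['im'];a=cv2.resize(im[160:220,315:375],(400,400),interpolation=2);b=cv2.resize(im[175:225,135:185],(400,400),interpolation=2)
cv2.imwrite('pics/crop2.png',np.hstack([a,b])[:,:,::-1])
```

```text
bench z 0.0007712229063787657 [ 0.52537478 -0.18492187  0.00229242]
plate z 0.02607672786395443 ((0.5722327828407288, 0.017295435070991516), (0.16232170164585114, 0.16372182965278625), 89.27213287353516)
86 [ 0.6203 -0.0297  0.0368] 0.037 [0.035 0.031 0.012]
85 [0.6212 0.0661 0.0364] 0.0361 [0.033 0.034 0.011]
88 [0.5732 0.0189 0.0368] 0.0369 [0.038 0.03  0.012]
96 [0.5253 0.0669 0.0407] 0.041 [0.035 0.036 0.014]
90 [ 0.5244 -0.0288  0.0371] 0.037 [0.034 0.036 0.012]
post 19 [ 0.5711 -0.0521  0.0736]
post 17 [0.5719 0.0889 0.0749]
0.005 0.02 375 [0.5022 0.2893 0.0098] ((0.538698673248291, 0.3179395794868469), (0.16482028365135193, 0.1507776528596878), 0.7289071083068848)
0.08 0.094 104 [0.5426 0.2938 0.0902] ((0.5300544500350952, 0.3068268597126007), (0.057407528162002563, 0.0704028308391571), 73.44291687011719)
0.094 0.11 170 [0.5174 0.2959 0.1006] ((0.5285063982009888, 0.30349355936050415), (0.05150960013270378, 0.06960898637771606), 71.9668960571289)
0.145 0.17 83 [0.526  0.3031 0.156 ] ((0.526509702205658, 0.30476686358451843), (0.026315124705433846, 0.025969674810767174), 65.80467987060547)
tall 0.02 0.04 71 [ 0.4648 -0.2883  0.035 ] [0.043 0.042 0.018] 0.03626087426812741
tall 0.04 0.06 22 [ 0.4667 -0.2874  0.0444] [0.034 0.032 0.014] 0.04210217636403024
tall 0.06 0.1 67 [ 0.4684 -0.2927  0.0777] [0.026 0.023 0.024] 0.07997073503942409
low 0.02 0.04 324 [ 0.3748 -0.1125  0.0277] [0.068 0.069 0.014] 0.027715605668345522
low 0.04 0.06 54 [ 0.3755 -0.1129  0.0465] [0.023 0.025 0.012] 0.04626305575896117
```

Run:
```python
import cv2,numpy as np
cv2.imwrite('pics/crop12.png',cv2.resize(np.vstack([cv2.imread('pics/crop1.png'),cv2.imread('pics/crop2.png')]),(600,600)))
```

```text
(no output)
```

View pics/crop12.png

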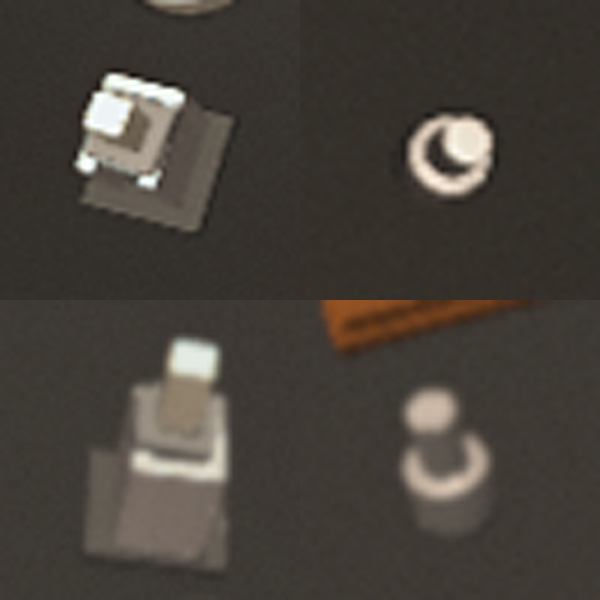

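The crops show the gauge hung in its fork, opening to the lower left at about -17° yaw. They also show the narrow, tall knobbed weight, 44 mm across with its top at 80 mm, so that choice holds. The near left land is highest at 41 mm, against 36–37 mm for the others.

```bash
cat >> h.py <<'E'
def st():
    o=r.get_obs();M=R.from_rotvec(o['orientation']).as_matrix();return o,M
def plan(t,yaw=None):
    # yaw = world angle of the jaw axis (tool z), mod 180; tool y should be -Z
    o,M=st();d=np.array(t)-o['tcp_pos']
    print('t',round(o['clock'],2),'tcp',o['tcp_pos'].round(4),'f',o['contact_force'].round(1),'w',round(o['grip_width'],4),'q',o['joints'].round(2))
    print('dworld',d.round(4),'dtool mm',(M.T@d*1000).round(1),'dist',np.linalg.norm(d).round(3))
    print('tool z az',np.degrees(np.arctan2(M[1,2],M[0,2])).round(2),'tool x az',np.degrees(np.arctan2(M[1,0],M[0,0])).round(2),'tilt',M[:,1].round(4))
    if yaw is not None:
        cur=np.degrees(np.arctan2(M[1,2],M[0,2]));e=(yaw-cur+90)%180-90
        # desired frame: y=-Z
        y=np.array([0,0,-1.]);a=np.radians(cur+e);z=np.array([np.cos(a),np.sin(a),0]);x=np.cross(y,z)
        D=np.stack([x,y,z],1);rv=R.from_matrix(M.T@D).as_rotvec(degrees=True)
        print('turn tool deg',rv.round(2), 'dtool in goal frame',(D.T@d*1000).round(1))
E
python3 - <<'E'
from h import *
plan([0.526,0.303,0.25],-17)
plan([0.526,0.303,0.25],73)
E
```

```text
t 0.15 tcp [ 0.1817 -0.6496  0.2495] f [-0.8  0.4  0.7] w 0.0855 q [ 1.19  0.48  0.02  1.56 -0.01  1.11 -0.08]
dworld [3.443e-01 9.526e-01 5.000e-04] dtool mm [-5.882e+02  7.000e-01 -8.247e+02] dist 1.013
tool z az -74.37 tool x az -164.37 tilt [-5.0e-04  1.4e-03 -1.0e+00]
turn tool deg [ 8.000e-02 -5.737e+01 -4.000e-02] dtool in goal frame [-1.0117e+03 -5.0000e-01  5.0700e+01]
t 0.15 tcp [ 0.1817 -0.6496  0.2495] f [-0.8  0.4  0.7] w 0.0855 q [ 1.19  0.48  0.02  1.56 -0.01  1.11 -0.08]
dworld [3.443e-01 9.526e-01 5.000e-04] dtool mm [-5.882e+02  7.000e-01 -8.247e+02] dist 1.013
tool z az -74.37 tool x az -164.37 tilt [-5.0e-04  1.4e-03 -1.0e+00]
turn tool deg [8.000e-02 3.263e+01 3.000e-02] dtool in goal frame [-5.0700e+01 -5.0000e-01 -1.0117e+03]
```

>>> jog_arm([
  [1, [-0.041, 0, 0], [0, -3.6, 0]],
  [1, [-0.041, 0, 0], [0, -3.6, 0]],
  [1, [-0.041, 0, 0], [0, -3.6, 0]],
  [1, [-0.041, 0, 0], [0, -3.6, 0]],
  [1, [-0.041, 0, 0], [0, -3.6, 0]],
  [1, [-0.041, 0, 0], [0, -3.6, 0]],
  [1, [-0.041, 0, 0], [0, -3.6, 0]],
  [1, [-0.041, 0, 0], [0, -3.6, 0]],
  [1, [-0.041, 0, 0], [0, -3.6, 0]],
  [1, [-0.041, 0, 0], [0, -3.6, 0]],
])

```text
clock: 0.98
tcp_pos: [0.5259, -0.436, 0.2499]
orientation: [-0.816, 1.681, -1.681]
contact_force: [0.5, -0.2, -0.3]
grip_width: 0.0856
```

Run:
```python
from h import *
plan([0.526,0.303,0.25],-17)
```

```text
t 0.98 tcp [ 0.5259 -0.436   0.2499] f [ 0.5 -0.2 -0.3] w 0.0856 q [ 0.74  0.5  -0.2   1.52  0.11  1.13 -0.15]
dworld [1.00e-04 7.39e-01 1.00e-04] dtool mm [-580.8   -0.  -456.9] dist 0.739
tool z az -38.2 tool x az -128.2 tilt [-2.e-04  1.e-04 -1.e+00]
turn tool deg [ 1.00e-02 -2.12e+01 -0.00e+00] dtool in goal frame [-7.067e+02 -1.000e-01 -2.159e+02]
```

>>> jog_arm([
  [1, [0, 0, 0], [0, -7.0, 0]],
  [1, [0, 0, 0], [0, -7.1, 0]],
  [1, [0, 0, 0], [0, -7.1, 0]],
  [1, [-0.039, 0, -0.012], [0, 0, 0]],
  [1, [-0.039, 0, -0.012], [0, 0, 0]],
  [1, [-0.039, 0, -0.012], [0, 0, 0]],
  [1, [-0.039, 0, -0.012], [0, 0, 0]],
  [1, [-0.039, 0, -0.012], [0, 0, 0]],
  [1, [-0.039, 0, -0.012], [0, 0, 0]],
  [1, [-0.039, 0, -0.012], [0, 0, 0]],
])

```text
clock: 1.82
tcp_pos: [0.5243, -0.1499, 0.2502]
orientation: [-1.052, 1.427, -1.427]
contact_force: [1.1, -0.2, 0.3]
grip_width: 0.0854
```

>>> jog_arm([
  [1, [-0.039, 0, -0.012], [0, 0, 0]],
  [1, [-0.039, 0, -0.012], [0, 0, 0]],
  [1, [-0.039, 0, -0.012], [0, 0, 0]],
  [1, [-0.039, 0, -0.012], [0, 0, 0]],
  [1, [-0.039, 0, -0.012], [0, 0, 0]],
  [1, [-0.039, 0, -0.012], [0, 0, 0]],
  [1, [-0.039, 0, -0.012], [0, 0, 0]],
  [1, [-0.039, 0, -0.012], [0, 0, 0]],
  [1, [-0.039, 0, -0.012], [0, 0, 0]],
  [1, [0, 0, 0], [0, 0, 0]],
])

```text
clock: 2.65
tcp_pos: [0.523, 0.2257, 0.2509]
orientation: [-1.055, 1.422, -1.413]
contact_force: [-0.2, 2.0, 0.2]
grip_width: 0.0853
```

Run:
```python
from h import *
plan([0.526,0.303,0.13],-17)
g=grab('wrist','w1.png');np.savez('w1.npz',W=cloud(g),im=g['image'])
```

```text
t 2.65 tcp [0.523  0.2257 0.2509] f [-0.2  2.   0.2] w 0.0853 q [-0.06  0.36 -0.57  1.78  0.21  1.06 -0.99]
dworld [ 0.003   0.0773 -0.1209] dtool mm [-74.2 121.4 -18.9] dist 0.143
tool z az -16.5 tool x az -106.5 tilt [-0.      0.0063 -1.    ]
turn tool deg [ 0.11  0.5  -0.35] dtool in goal frame [-74.8 120.9 -19.7]
```

View pics/w1.png

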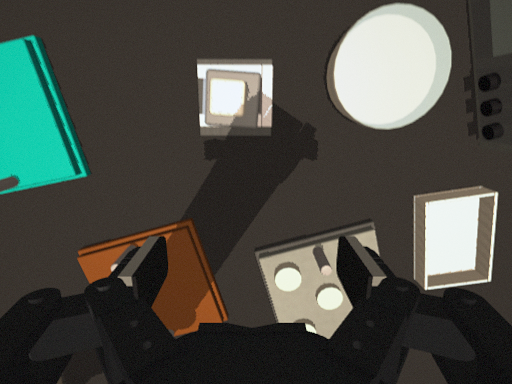

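The wrist view shows the gauge in its fork, handle top at (227,98). I'll measure its axis and yaw here.

Run:
```python
from h import *
d=np.load('w1.npz');W=d['W'][40:150,180:300];P=W.reshape(-1,3)
for a,b in [(0.005,0.02),(0.084,0.094),(0.096,0.106),(0.148,0.162)]:
    s=P[(P[:,2]>a)&(P[:,2]<b)]
    q=cv2.minAreaRect(s[:,:2].astype(np.float32)*1000);print(a,len(s),np.median(s[:,2]).round(4),q)
Q=d['W'].reshape(-1,3)
print(np.nanmedian(Q[abs(Q[:,2])<0.01,2]))
```

```text
0.005 1314 0.0089 ((524.3972778320312, 309.91009521484375), (89.71040344238281, 89.58332824707031), 73.670166015625)
0.084 1232 0.0889 ((530.0165405273438, 308.64178466796875), (55.15658950805664, 69.72855377197266), 73.50927734375)
0.096 1822 0.0987 ((525.7808837890625, 306.8545227050781), (49.82456970214844, 52.085601806640625), 69.31549072265625)
0.148 1277 0.1537 ((526.9525756835938, 306.5061340332031), (26.026309967041016, 25.91973304748535), 69.66051483154297)
-0.0008594841032684153
```

Run:
```python
from h import *
plan([0.527,0.3062,0.21],-20.4)
```

```text
t 2.7 tcp [0.5238 0.2212 0.2504] f [ 0.2 -0.1 -0.9] w 0.0855 q [-0.06  0.36 -0.56  1.78  0.21  1.06 -0.99]
dworld [ 0.0032  0.085  -0.0404] dtool mm [-82.2  40.6 -21.2] dist 0.094
tool z az -16.67 tool x az -106.67 tilt [-5.0e-04  2.9e-03 -1.0e+00]
turn tool deg [ 0.08  3.73 -0.15] dtool in goal frame [-80.7  40.4 -26.6]
```

>>> jog_arm([
  [1, [-0.027, 0.013, -0.007], [0, 0, 0]],
  [1, [-0.027, 0.013, -0.007], [0, 0, 0]],
  [1, [-0.028, 0.014, -0.007], [0, 0, 0]],
  [1, [0, 0, 0], [0, 3.7, 0]],
  [1, [0, 0, 0], [0, 0, 0]],
  [1, [0, 0, 0], [0, 0, 0]],
  [1, [0, 0, 0], [0, 0, 0]],
])

```text
clock: 3.28
tcp_pos: [0.5303, 0.2982, 0.2105]
orientation: [-1.014, 1.472, -1.474]
contact_force: [0.1, 0.6, 0.0]
grip_width: 0.0851
```

Run:
```python
from h import *
plan([0.527,0.3062,0.131],-20.4)
grab('wrist','w2.png')
```

```text
t 3.28 tcp [0.5303 0.2982 0.2105] f [0.1 0.6 0. ] w 0.0851 q [-0.21  0.46 -0.54  1.73  0.27  1.02 -1.21]
dworld [-0.0033  0.008  -0.0795] dtool mm [-6.4 79.5 -6.1] dist 0.08
tool z az -20.92 tool x az -110.92 tilt [ 7.0e-04 -1.1e-03 -1.0e+00]
turn tool deg [-0.06 -0.52  0.04] dtool in goal frame [-6.4 79.5 -5.9]
```

View pics/w2.png

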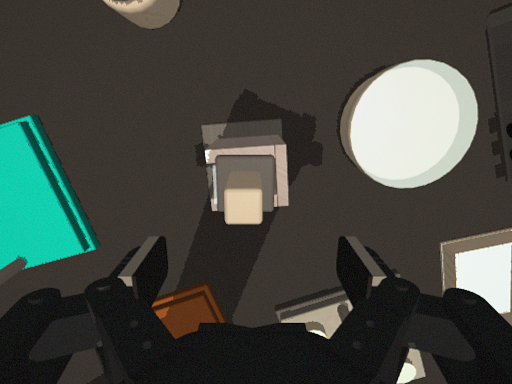

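The gauge is centred ahead of the open fingers, handle at (243,197) and collar square to the jaws. I'll lower now and grip.

>>> jog_arm([
  [1, [-0.0065, 0, -0.006], [0, -0.5, 0]],
  [1, [0, 0, 0], [0, 0, 0]],
  [1, [0, 0.02, 0], [0, 0, 0]],
  [1, [0, 0.02, 0], [0, 0, 0]],
  [1, [0, 0.02, 0], [0, 0, 0]],
  [1, [0, 0.0195, 0], [0, 0, 0]],
  [1, [0, 0, 0], [0, 0, 0]],
  [1, [0, 0, 0], [0, 0, 0]],
  [1, [0, 0, 0], [0, 0, 0]],
])

```text
clock: 4.08
tcp_pos: [0.5267, 0.3089, 0.1321]
orientation: [-1.018, 1.466, -1.465]
contact_force: [-0.1, -0.4, 0.4]
grip_width: 0.0855
```

Run:
```python
from h import *
plan([0.527,0.3062,0.131],-20.4)
g=grab('wrist','w3.png')
```

```text
t 4.08 tcp [0.5267 0.3089 0.1321] f [-0.1 -0.4  0.4] w 0.0855 q [-0.25  0.55 -0.51  1.79  0.34  0.88 -1.27]
dworld [ 0.0003 -0.0027 -0.0011] dtool mm [2.4 1.1 1.2] dist 0.003
tool z az -20.36 tool x az -110.36 tilt [ 0.0013  0.001  -1.    ]
turn tool deg [-0.05  0.04 -0.08] dtool in goal frame [2.4 1.1 1.2]
```

View pics/w3.png

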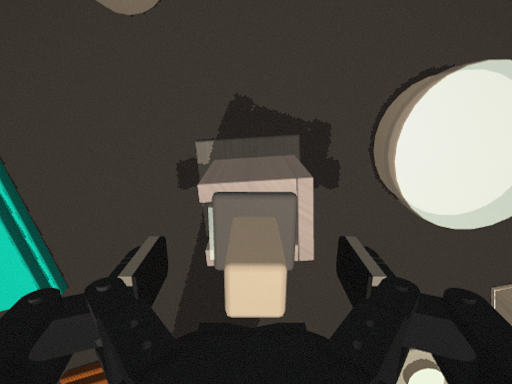

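The handle stands centred between the pads at (255,290). I'll trim 2.4 mm, then close.

>>> jog_arm([
  [1, [0.0024, 0.001, 0.001], [0, 0, 0]],
  [1, [0, 0, 0], [0, 0, 0]],
  [0, [0, 0, 0], [0, 0, 0]],
  [0, [0, 0, 0], [0, 0, 0]],
  [0, [0, 0, 0], [0, 0, 0]],
  [0, [0, 0, 0], [0, 0, 0]],
  [0, [0, 0, 0], [0, 0, 0]],
  [0, [0, 0, 0], [0, 0, 0]],
  [0, [0, 0, 0], [0, 0, 0]],
  [0, [0, 0, 0], [0, 0, 0]],
], force=60)

```text
clock: 4.97
tcp_pos: [0.5264, 0.3058, 0.1299]
orientation: [-1.019, 1.466, -1.466]
contact_force: [0.4, 0.6, 1.9]
grip_width: 0.0253
```

Run:
```python
from h import *
plan([0.527,0.3062,0.131],-20.4)
g=grab('wrist','w4.png')
```

```text
t 4.97 tcp [0.5264 0.3058 0.1299] f [0.4 0.6 1.9] w 0.0253 q [-0.25  0.56 -0.51  1.79  0.34  0.88 -1.27]
dworld [0.0006 0.0004 0.0011] dtool mm [-0.6 -1.1  0.4] dist 0.001
tool z az -20.37 tool x az -110.37 tilt [ 2.e-04  1.e-04 -1.e+00]
turn tool deg [-0.01  0.03 -0.01] dtool in goal frame [-0.6 -1.1  0.4]
```

View pics/w4.png

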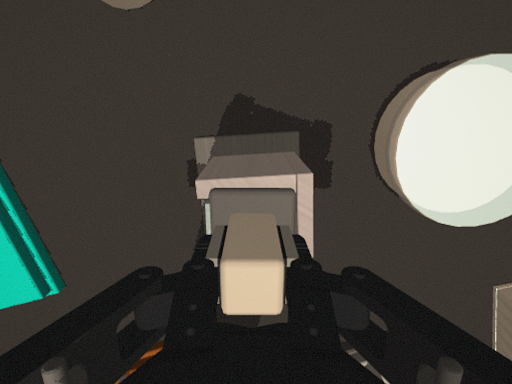

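The handle is held at 25.3 mm width. I'll check the lands' plan positions against the earlier wrist view and lift out.

>>> jog_arm([
  [0, [0, -0.02, 0], [0, 0, 0]],
  [0, [0, -0.03, 0], [0, 0, 0]],
  [0, [0, -0.03, 0], [0, 0, 0]],
  [0, [0, -0.03, 0], [0, 0, 0]],
  [0, [0, 0, 0], [0, 0, 0]],
  [0, [0, 0, 0], [0, 0, 0]],
])

```text
clock: 5.52
tcp_pos: [0.5268, 0.3062, 0.241]
orientation: [-1.017, 1.465, -1.466]
contact_force: [0.4, -0.3, -3.2]
grip_width: 0.0255
```

Run:
```python
from h import *
import scipy.ndimage as nd
W=np.load('w1.npz')['W']
m=(W[...,2]>0.030)&(W[...,2]<0.046)&(abs(W[...,0]-.573)<.08)&(abs(W[...,1]-.018)<.08)
l,n=nd.label(m)
for i in range(1,n+1):
    q=W[l==i]
    if len(q)>60: print(len(q),q.mean(0).round(4),np.median(q[:,2]).round(4),(q.max(0)-q.min(0)).round(3))
plan([0.525,0.067,0.24])
g=grab('scene','s1.png');grab('wrist','w5.png')
im=cv2.imread('pics/s1.png');cv2.imwrite('pics/s1c.png',cv2.resize(im[90:270,230:430],(600,540),interpolation=2))
```

```text
572 [0.5257 0.0709 0.0384] 0.0389 [0.035 0.035 0.01 ]
488 [0.5728 0.022  0.0345] 0.0347 [0.035 0.035 0.006]
96 [ 0.5351 -0.0187  0.0341] 0.0347 [0.021 0.021 0.008]
t 5.52 tcp [0.5268 0.3062 0.241 ] f [ 0.4 -0.3 -3.2] w 0.0255 q [-0.21  0.43 -0.55  1.7   0.25  1.08 -1.2 ]
dworld [-0.0018 -0.2392 -0.001 ] dtool mm [224.8   0.7  81.6] dist 0.239
tool z az -20.37 tool x az -110.37 tilt [ 0.0025  0.0013 -1.    ]
```

View pics/s1c.png

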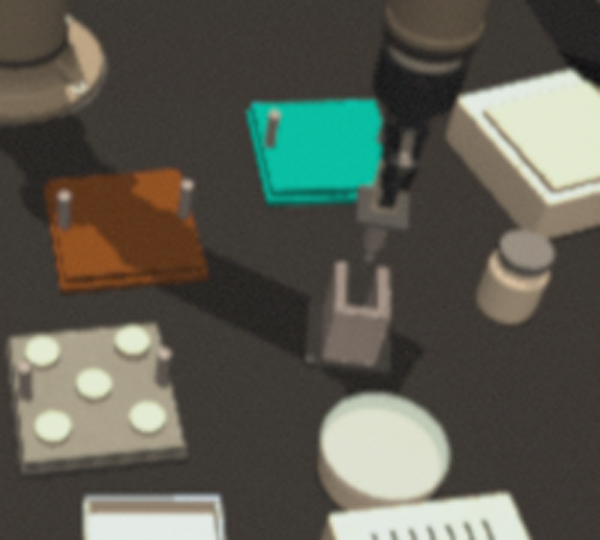

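The gauge hangs upright from the gripper, clear of its fork, and the wrench shows about 3 N of weight. Next I go over land 1.

>>> jog_arm([
  [0, [0.0372, 0, 0.0135], [0, 0, 0]],
  [0, [0.0372, 0, 0.0135], [0, 0, 0]],
  [0, [0.0372, 0, 0.0135], [0, 0, 0]],
  [0, [0.0372, 0, 0.0135], [0, 0, 0]],
  [0, [0.0372, 0, 0.0135], [0, 0, 0]],
  [0, [0.0372, 0, 0.0135], [0, 0, 0]],
  [0, [0, 0.02, 0], [0, 0, 0]],
  [0, [0, 0.02, 0], [0, 0, 0]],
  [0, [0, 0, 0], [0, 0, 0]],
  [0, [0, 0, 0], [0, 0, 0]],
])

```text
clock: 6.45
tcp_pos: [0.5228, 0.068, 0.1978]
orientation: [-1.025, 1.469, -1.464]
contact_force: [1.0, 0.1, -2.1]
grip_width: 0.0249
```

Run:
```python
from h import *
plan([0.5255,0.069,0.19],-20.4)
g=grab('wrist','w6.png');grab('scene','s2.png')
W=cloud(g)
import scipy.ndimage as nd
m=(W[...,2]>0.0315)&(W[...,2]<0.046)&(abs(W[...,0]-.573)<.075)&(abs(W[...,1]-.018)<.08)
l,n=nd.label(m)
for i in range(1,n+1):
    q=W[l==i]
    if len(q)>60: print(len(q),q.mean(0).round(4),np.median(q[:,2]).round(4),(q.max(0)-q.min(0)).round(3))
g=grab('top','t2.png');W=cloud(g)
P=W[...].reshape(-1,3);s=P[(P[:,2]>.13)&(P[:,2]<.16)&(abs(P[:,0]-.525)<.04)&(abs(P[:,1]-.069)<.04)];print(len(s),s.mean(0) if len(s) else 0)
im=cv2.imread('pics/s2.png');a=cv2.resize(im[150:270,210:330],(560,560),interpolation=2)
cv2.imwrite('pics/s2c.png',a)
```

```text
t 6.45 tcp [0.5228 0.068  0.1978] f [ 1.   0.1 -2.1] w 0.0249 q [ 0.16  0.34 -0.5   1.93  0.2   0.92 -0.79]
dworld [ 0.0027  0.001  -0.0078] dtool mm [-1.9  7.8  2.2] dist 0.008
tool z az -20.34 tool x az -110.34 tilt [-5.3e-03 -4.0e-04 -1.0e+00]
turn tool deg [0.27 0.06 0.13] dtool in goal frame [-1.9  7.8  2.2]
1025 [0.6211 0.0683 0.0345] 0.0346 [0.035 0.035 0.006]
858 [0.5266 0.0713 0.0389] 0.039 [0.035 0.032 0.009]
859 [0.573  0.021  0.0346] 0.0346 [0.035 0.036 0.005]
817 [ 0.6202 -0.0272  0.0348] 0.0349 [0.035 0.035 0.006]
95 [ 0.5718 -0.0455  0.0388] 0.039 [0.014 0.007 0.014]
0 0
```

View pics/s2c.png

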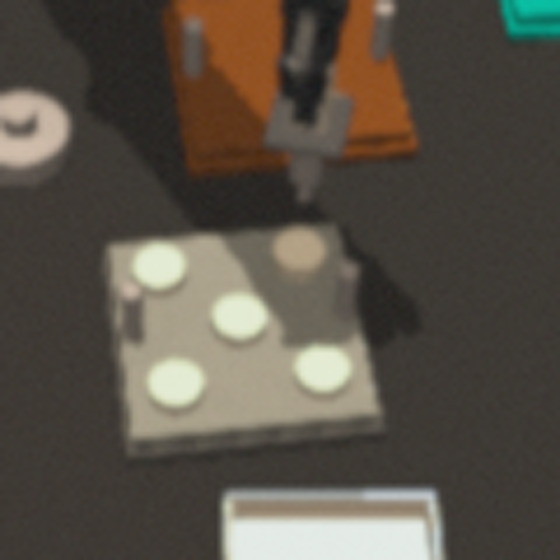

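View pics/w6.png

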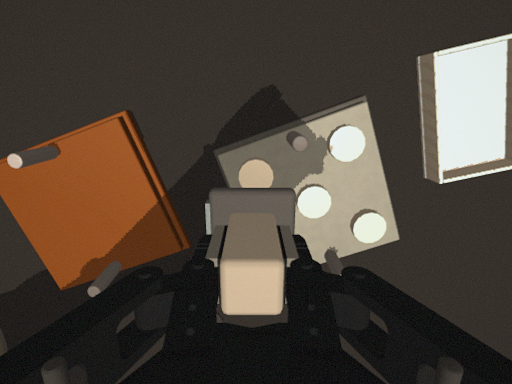

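The wrist view gives the lands 2 mm further left than the top view, so I use the mean: centre (0.573, 0.020). In the wide view the tip hangs over the robot-side edge of the stage, near land 1. I'll let it settle, then read again.

>>> jog_arm([
  [0, [0, 0.01, 0], [0, 0, 0]],
  [0, [0, 0.01, 0], [0, 0, 0]],
  [0, [0, 0, 0], [0, 0, 0]],
  [0, [0, 0, 0], [0, 0, 0]],
  [0, [0, 0, 0], [0, 0, 0]],
])

```text
clock: 7.02
tcp_pos: [0.5245, 0.0684, 0.1797]
orientation: [-1.02, 1.466, -1.466]
contact_force: [0.7, 0.4, -2.4]
grip_width: 0.0257
```

Run:
```python
from h import *
plan([0.5255,0.068,0.146],-20.4)
```

```text
t 7.02 tcp [0.5245 0.0684 0.1797] f [ 0.7  0.4 -2.4] w 0.0257 q [ 0.15  0.36 -0.49  1.95  0.22  0.88 -0.8 ]
dworld [ 0.001  -0.0004 -0.0337] dtool mm [ 0.  33.7  1.1] dist 0.034
tool z az -20.36 tool x az -110.36 tilt [-3.e-04  0.e+00 -1.e+00]
turn tool deg [0.02 0.04 0.01] dtool in goal frame [ 0.  33.7  1.1]
```

>>> jog_arm([
  [0, [0, 0.01, 0.001], [0, 0, 0]],
  [0, [0, 0.01, 0], [0, 0, 0]],
  [0, [0, 0.006, 0], [0, 0, 0]],
  [0, [0, 0, 0], [0, 0, 0]],
  [0, [0, 0, 0], [0, 0, 0]],
  [0, [0, 0, 0], [0, 0, 0]],
])

```text
clock: 7.52
tcp_pos: [0.5256, 0.068, 0.1538]
orientation: [-1.02, 1.466, -1.466]
contact_force: [-0.1, 0.6, -2.5]
grip_width: 0.0257
```

>>> jog_arm([
  [0, [0, 0.003, 0], [0, 0, 0]],
  [0, [0, 0, 0], [0, 0, 0]],
  [0, [0, 0, 0], [0, 0, 0]],
  [0, [0, 0, 0], [0, 0, 0]],
])

```text
clock: 7.85
tcp_pos: [0.5255, 0.0679, 0.1509]
orientation: [-1.019, 1.466, -1.466]
contact_force: [0.4, -0.1, -1.6]
grip_width: 0.0255
```

>>> jog_arm([
  [0, [0, 0.002, 0], [0, 0, 0]],
  [0, [0, 0, 0], [0, 0, 0]],
  [0, [0, 0, 0], [0, 0, 0]],
  [0, [0, 0, 0], [0, 0, 0]],
])

```text
clock: 8.18
tcp_pos: [0.5258, 0.068, 0.1491]
orientation: [-1.019, 1.466, -1.466]
contact_force: [0.3, -0.2, 0.5]
grip_width: 0.0255
```

The force rose by about 3 N, so the tip is in contact. I'll press 2 mm more and look.

>>> jog_arm([
  [0, [0, 0.002, 0], [0, 0, 0]],
  [0, [0, 0, 0], [0, 0, 0]],
  [0, [0, 0, 0], [0, 0, 0]],
  [0, [0, 0, 0], [0, 0, 0]],
  [0, [0, 0, 0], [0, 0, 0]],
])

```text
clock: 8.6
tcp_pos: [0.5257, 0.068, 0.1469]
orientation: [-1.019, 1.466, -1.466]
contact_force: [1.6, 0.3, 0.7]
grip_width: 0.0255
```

Run:
```python
from h import *
plan([0.5255,0.068,0.146],-20.4)
grab('scene','s3.png');grab('top','t3.png')
a=cv2.resize(cv2.imread('pics/s3.png')[170:260,220:310],(400,400),interpolation=2)
b=cv2.resize(cv2.imread('pics/t3.png')[150:230,210:290],(400,400),interpolation=2)
cv2.imwrite('pics/s3c.png',np.hstack([a,b]))
```

```text
t 8.6 tcp [0.5257 0.068  0.1469] f [1.6 0.3 0.7] w 0.0255 q [ 0.14  0.41 -0.47  1.97  0.25  0.82 -0.83]
dworld [-0.0002  0.     -0.0009] dtool mm [ 0.1  0.9 -0.2] dist 0.001
tool z az -20.37 tool x az -110.37 tilt [ 5.e-04  1.e-04 -1.e+00]
turn tool deg [-0.02  0.03 -0.02] dtool in goal frame [ 0.1  0.9 -0.2]
```

View pics/s3c.png

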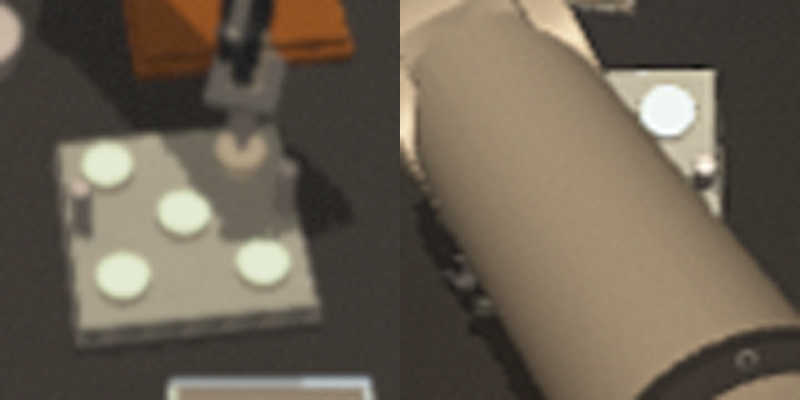

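On the crop the stylus stands in the middle of land 1 at (240,150), with the plate under it undisturbed. I'll lift and go to land 2.

>>> jog_arm([
  [0, [0, -0.025, 0], [0, 0, 0]],
  [0, [0, -0.025, 0], [0, 0, 0]],
  [0, [-0.0108, 0, 0.03], [0, 0, 0]],
  [0, [-0.0108, 0, 0.03], [0, 0, 0]],
  [0, [-0.0108, 0, 0.03], [0, 0, 0]],
  [0, [0, 0, 0], [0, 0, 0]],
  [0, [0, 0.02, 0], [0, 0, 0]],
  [0, [0, 0.02, 0], [0, 0, 0]],
  [0, [0, 0, 0], [0, 0, 0]],
  [0, [0, 0, 0], [0, 0, 0]],
])

```text
clock: 9.53
tcp_pos: [0.6195, 0.0666, 0.1553]
orientation: [-1.024, 1.469, -1.465]
contact_force: [0.2, 0.6, -2.4]
grip_width: 0.0251
```

Run:
```python
from h import *
plan([0.621,0.067,0.1425],-20.4)
```

```text
t 9.53 tcp [0.6195 0.0666 0.1553] f [ 0.2  0.6 -2.4] w 0.0251 q [ 0.12  0.53 -0.45  1.74  0.28  0.93 -0.79]
dworld [ 0.0015  0.0004 -0.0128] dtool mm [-0.9 12.8  1.3] dist 0.013
tool z az -20.36 tool x az -110.36 tilt [-4.3e-03 -6.0e-04 -1.0e+00]
turn tool deg [0.22 0.04 0.12] dtool in goal frame [-0.9 12.8  1.3]
```

>>> jog_arm([
  [0, [0, 0.005, 0], [0, 0, 0]],
  [0, [0, 0.004, 0], [0, 0, 0]],
  [0, [0, 0, 0], [0, 0, 0]],
  [0, [0, 0, 0], [0, 0, 0]],
  [0, [0, 0, 0], [0, 0, 0]],
])

```text
clock: 9.95
tcp_pos: [0.6214, 0.067, 0.1484]
orientation: [-1.019, 1.466, -1.466]
contact_force: [0.5, 0.2, -2.4]
grip_width: 0.0254
```

>>> jog_arm([
  [0, [0, 0.003, 0], [0, 0, 0]],
  [0, [0, 0.002, 0], [0, 0, 0]],
  [0, [0, 0, 0], [0, 0, 0]],
  [0, [0, 0, 0], [0, 0, 0]],
  [0, [0, 0, 0], [0, 0, 0]],
  [0, [0, 0, 0], [0, 0, 0]],
])

```text
clock: 10.45
tcp_pos: [0.6216, 0.0671, 0.1432]
orientation: [-1.018, 1.465, -1.466]
contact_force: [1.7, -0.6, -0.7]
grip_width: 0.0251
```

Run:
```python
from h import *
plan([0.621,0.067,0.1425],-20.4)
grab('scene','s4.png')
a=cv2.resize(cv2.imread('pics/s4.png')[150:270,210:330],(600,600),interpolation=2)
cv2.imwrite('pics/s4c.png',a)
plan([0.621,0.067,0.1425],-20.4)
```

```text
t 10.45 tcp [0.6216 0.0671 0.1432] f [ 1.7 -0.6 -0.7] w 0.0251 q [ 0.12  0.55 -0.44  1.75  0.29  0.91 -0.8 ]
dworld [-0.0006 -0.0001 -0.0007] dtool mm [ 0.3  0.7 -0.5] dist 0.001
tool z az -20.37 tool x az -110.37 tilt [ 1.1e-03  2.0e-04 -1.0e+00]
turn tool deg [-0.06  0.03 -0.03] dtool in goal frame [ 0.3  0.7 -0.5]
t 10.5 tcp [0.6216 0.0671 0.1431] f [ 1.4 -0.3 -0.2] w 0.0255 q [ 0.12  0.55 -0.44  1.75  0.29  0.91 -0.8 ]
dworld [-0.0006 -0.0001 -0.0006] dtool mm [ 0.3  0.6 -0.5] dist 0.001
tool z az -20.37 tool x az -110.37 tilt [ 1.1e-03  2.0e-04 -1.0e+00]
turn tool deg [-0.06  0.03 -0.03] dtool in goal frame [ 0.3  0.6 -0.5]
```

View pics/s4c.png

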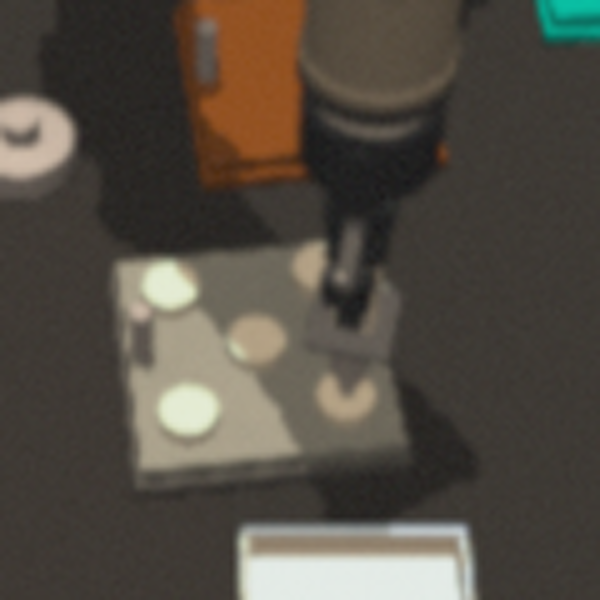

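The tip stands on land 2 at (345,393), with about 2 N on it. I'll press 2.5 mm more to be sure it counts, then hold.

>>> jog_arm([
  [0, [0, 0.0025, 0], [0, 0, 0]],
  [0, [0, 0, 0], [0, 0, 0]],
  [0, [0, 0, 0], [0, 0, 0]],
  [0, [0, 0, 0], [0, 0, 0]],
  [0, [0, 0, 0], [0, 0, 0]],
])

```text
clock: 10.92
tcp_pos: [0.6214, 0.067, 0.1404]
orientation: [-1.019, 1.466, -1.466]
contact_force: [1.7, -0.2, 1.0]
grip_width: 0.025
```

Run:
```python
from h import *
f=[]
for i in range(6):
    grab('wrist'); f.append(r.get_obs()['contact_force'][2])
print(np.mean(f),np.std(f)); plan([0.620,-0.0285,0.1405],-20.4)
```

```text
0.46794848320317034 0.7074674835362832
t 11.22 tcp [0.6213 0.067  0.1404] f [ 1.8 -0.1  0.3] w 0.0255 q [ 0.12  0.55 -0.44  1.75  0.29  0.9  -0.8 ]
dworld [-0.0013 -0.0955  0.0001] dtool mm [90.  -0.1 32. ] dist 0.096
tool z az -20.37 tool x az -110.37 tilt [ 5.e-04  1.e-04 -1.e+00]
turn tool deg [-0.02  0.03 -0.02] dtool in goal frame [90.  -0.1 32. ]
```

>>> jog_arm([
  [0, [0, -0.025, 0], [0, 0, 0]],
  [0, [0, -0.03, 0], [0, 0, 0]],
  [0, [0.03, 0, 0.0107], [0, 0, 0]],
  [0, [0.03, 0, 0.0107], [0, 0, 0]],
  [0, [0.03, 0, 0.0106], [0, 0, 0]],
  [0, [0, 0, 0], [0, 0, 0]],
  [0, [0, 0.02, 0], [0, 0, 0]],
  [0, [0, 0.02, 0], [0, 0, 0]],
  [0, [0, 0.005, 0], [0, 0, 0]],
  [0, [0, 0, 0], [0, 0, 0]],
])

```text
clock: 12.05
tcp_pos: [0.6173, -0.0286, 0.1477]
orientation: [-1.025, 1.47, -1.464]
contact_force: [0.4, 0.4, -2.2]
grip_width: 0.0254
```

>>> jog_arm([
  [0, [0, 0, 0], [0, 0, 0]],
  [0, [0, 0.003, 0], [0, 0, 0]],
  [0, [0, 0.003, 0], [0, 0, 0]],
  [0, [0, 0.002, 0], [0, 0, 0]],
  [0, [0, 0, 0], [0, 0, 0]],
  [0, [0, 0, 0], [0, 0, 0]],
  [0, [0, 0, 0], [0, 0, 0]],
  [0, [0, 0, 0], [0, 0, 0]],
])

```text
clock: 12.72
tcp_pos: [0.6204, -0.0284, 0.1429]
orientation: [-1.018, 1.465, -1.466]
contact_force: [0.7, -0.5, 0.8]
grip_width: 0.0251
```

Run:
```python
from h import *
f=[]
for i in range(5):
    grab('scene','s5.png'); f.append(r.get_obs()['contact_force'][2])
print(np.mean(f),np.std(f)); plan([0.620,-0.0285,0.1405],-20.4)
a=cv2.resize(cv2.imread('pics/s5.png')[150:270,210:330],(600,600),interpolation=2)
cv2.imwrite('pics/s5c.png',a)
```

```text
-0.01663496353283579 0.34438967717287294
t 12.97 tcp [ 0.6202 -0.0285  0.1426] f [ 2.6  1.3 -0.3] w 0.0251 q [ 0.26  0.54 -0.42  1.76  0.27  0.9  -0.64]
dworld [-0.0002 -0.     -0.0021] dtool mm [ 0.1  2.1 -0.2] dist 0.002
tool z az -20.37 tool x az -110.37 tilt [ 1.e-03  1.e-04 -1.e+00]
turn tool deg [-0.05  0.03 -0.03] dtool in goal frame [ 0.1  2.1 -0.2]
```

View pics/s5c.png

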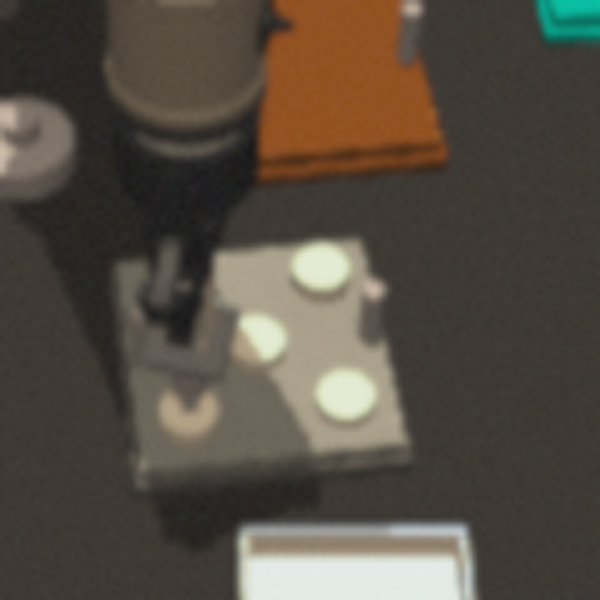

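The tip stands on land 3 at (188,405). I'll press 2 mm more, hold, then go to land 4.

>>> jog_arm([
  [0, [0, 0.002, 0], [0, 0, 0]],
  [0, [0, 0, 0], [0, 0, 0]],
  [0, [0, 0, 0], [0, 0, 0]],
  [0, [0, 0, 0], [0, 0, 0]],
  [0, [0, 0, 0], [0, 0, 0]],
  [0, [0, 0, 0], [0, 0, 0]],
])

```text
clock: 13.47
tcp_pos: [0.6199, -0.0285, 0.1404]
orientation: [-1.019, 1.466, -1.466]
contact_force: [2.4, -0.1, 0.7]
grip_width: 0.0256
```

>>> jog_arm([
  [0, [0, -0.025, 0], [0, 0, 0]],
  [0, [0, -0.03, 0], [0, 0, 0]],
  [0, [0.011, 0, -0.03], [0, 0, 0]],
  [0, [0.011, 0, -0.03], [0, 0, 0]],
  [0, [0.011, 0, -0.03], [0, 0, 0]],
  [0, [0, 0, 0], [0, 0, 0]],
  [0, [0, 0.02, 0], [0, 0, 0]],
  [0, [0, 0.02, 0], [0, 0, 0]],
  [0, [0, 0.005, 0], [0, 0, 0]],
  [0, [0, 0, 0], [0, 0, 0]],
])

```text
clock: 14.3
tcp_pos: [0.5217, -0.0285, 0.1483]
orientation: [-1.025, 1.47, -1.464]
contact_force: [-0.7, 0.1, -2.3]
grip_width: 0.0255
```

>>> jog_arm([
  [0, [0, 0, 0], [0, 0, 0]],
  [0, [0, 0.003, 0], [0, 0, 0]],
  [0, [0, 0.003, 0], [0, 0, 0]],
  [0, [0, 0.002, 0], [0, 0, 0]],
  [0, [0, 0, 0], [0, 0, 0]],
  [0, [0, 0, 0], [0, 0, 0]],
  [0, [0, 0, 0], [0, 0, 0]],
  [0, [0, 0, 0], [0, 0, 0]],
])

```text
clock: 14.97
tcp_pos: [0.5246, -0.0281, 0.1428]
orientation: [-1.018, 1.465, -1.466]
contact_force: [0.7, 0.6, -0.2]
grip_width: 0.0254
```

Run:
```python
from h import *
f=[]
for i in range(5):
    grab('scene','s6.png'); f.append(r.get_obs()['contact_force'][2])
print(np.mean(f),np.std(f)); plan([0.5245,-0.028,0.1405],-20.4)
a=cv2.resize(cv2.imread('pics/s6.png')[150:270,210:330],(600,600),interpolation=2)
cv2.imwrite('pics/s6c.png',a)
```

```text
0.3951556680779285 0.4595588323317983
t 15.22 tcp [ 0.5244 -0.0281  0.1426] f [ 1.1 -0.5 -0.5] w 0.0254 q [ 0.31  0.41 -0.45  1.99  0.24  0.8  -0.64]
dworld [ 0.0001  0.0001 -0.0021] dtool mm [-0.1  2.1  0. ] dist 0.002
tool z az -20.37 tool x az -110.37 tilt [ 0.0011  0.     -1.    ]
turn tool deg [-0.06  0.03 -0.02] dtool in goal frame [-0.1  2.1  0. ]
```

View pics/s6c.png

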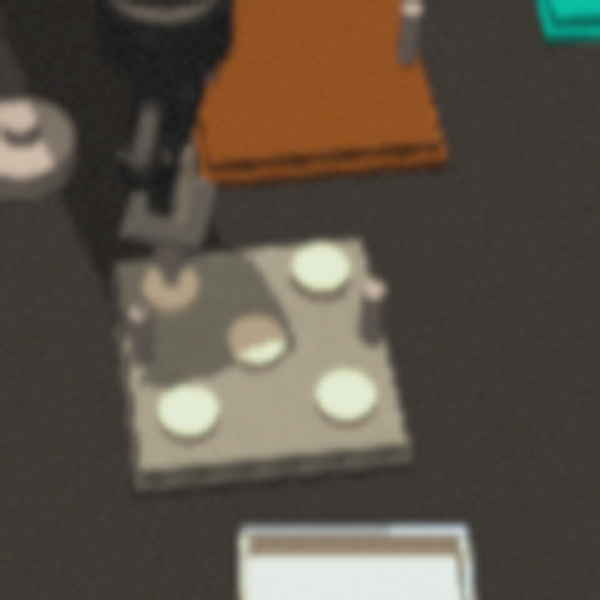

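The tip stands on land 4 at (170,283). I'll press 2 mm more, hold, then go to the centre land.

>>> jog_arm([
  [0, [0, 0.002, 0], [0, 0, 0]],
  [0, [0, 0, 0], [0, 0, 0]],
  [0, [0, 0, 0], [0, 0, 0]],
  [0, [0, 0, 0], [0, 0, 0]],
  [0, [0, 0, 0], [0, 0, 0]],
  [0, [0, 0, 0], [0, 0, 0]],
])

```text
clock: 15.72
tcp_pos: [0.524, -0.0281, 0.1404]
orientation: [-1.019, 1.466, -1.466]
contact_force: [1.8, 0.3, 0.2]
grip_width: 0.0253
```

>>> jog_arm([
  [0, [0, -0.025, 0], [0, 0, 0]],
  [0, [0, -0.03, 0], [0, 0, 0]],
  [0, [-0.031, 0, 0.0144], [0, 0, 0]],
  [0, [-0.031, 0, 0.0144], [0, 0, 0]],
  [0, [0, 0, 0], [0, 0, 0]],
  [0, [0, 0, 0], [0, 0, 0]],
  [0, [0, 0.02, 0], [0, 0, 0]],
  [0, [0, 0.02, 0], [0, 0, 0]],
  [0, [0, 0.005, 0], [0, 0, 0]],
  [0, [0, 0, 0], [0, 0, 0]],
])

```text
clock: 16.55
tcp_pos: [0.5697, 0.0186, 0.1479]
orientation: [-1.025, 1.471, -1.466]
contact_force: [-0.2, -0.7, -3.0]
grip_width: 0.0254
```

>>> jog_arm([
  [0, [0, 0, 0], [0, 0, 0]],
  [0, [0, 0.003, 0], [0, 0, 0]],
  [0, [0, 0.003, 0], [0, 0, 0]],
  [0, [0, 0.002, 0], [0, 0, 0]],
  [0, [0, 0, 0], [0, 0, 0]],
  [0, [0, 0, 0], [0, 0, 0]],
  [0, [0, 0, 0], [0, 0, 0]],
  [0, [0, 0, 0], [0, 0, 0]],
])

```text
clock: 17.22
tcp_pos: [0.5731, 0.0199, 0.1428]
orientation: [-1.018, 1.465, -1.467]
contact_force: [1.3, -1.1, 0.0]
grip_width: 0.0253
```

Run:
```python
from h import *
f=[]
for i in range(5):
    grab('scene','s7.png'); f.append(r.get_obs()['contact_force'][2])
print(np.mean(f),np.std(f)); plan([0.573,0.020,0.1405],-20.4)
a=cv2.resize(cv2.imread('pics/s7.png')[150:270,210:330],(600,600),interpolation=2)
cv2.imwrite('pics/s7c.png',a)
```

```text
0.17301162383703902 0.23643686747506842
t 17.47 tcp [0.573  0.0199 0.1426] f [ 1.5 -0.5 -0. ] w 0.0255 q [ 0.21  0.48 -0.46  1.88  0.27  0.85 -0.74]
dworld [ 0.      0.0001 -0.0021] dtool mm [-0.1  2.1 -0. ] dist 0.002
tool z az -20.38 tool x az -110.38 tilt [ 0.001  0.    -1.   ]
turn tool deg [-0.05  0.02 -0.02] dtool in goal frame [-0.1  2.1 -0. ]
```

View pics/s7c.png

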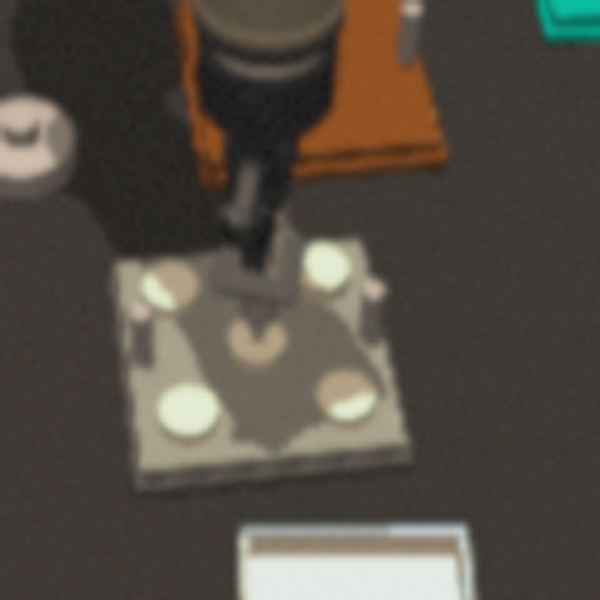

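The tip stands on the centre land at (257,338). I'll press 2 mm more, hold, lift, and go back above the stand.

>>> jog_arm([
  [0, [0, 0.002, 0], [0, 0, 0]],
  [0, [0, 0, 0], [0, 0, 0]],
  [0, [0, 0, 0], [0, 0, 0]],
  [0, [0, 0, 0], [0, 0, 0]],
  [0, [0, 0, 0], [0, 0, 0]],
  [0, [0, 0, 0], [0, 0, 0]],
  [0, [0, -0.025, 0], [0, 0, 0]],
  [0, [0, -0.04, 0], [0, 0, 0]],
  [0, [0, -0.04, 0], [0, 0, 0]],
])

```text
clock: 18.22
tcp_pos: [0.5698, 0.0199, 0.2442]
orientation: [-1.026, 1.471, -1.463]
contact_force: [1.5, -0.5, -3.5]
grip_width: 0.0255
```

>>> jog_arm([
  [0, [-0.0315, 0, -0.018], [0, 0, 0]],
  [0, [-0.0315, 0, -0.018], [0, 0, 0]],
  [0, [-0.0315, 0, -0.018], [0, 0, 0]],
  [0, [-0.0315, 0, -0.018], [0, 0, 0]],
  [0, [-0.0315, 0, -0.018], [0, 0, 0]],
  [0, [-0.0315, 0, -0.018], [0, 0, 0]],
  [0, [-0.0315, 0, -0.018], [0, 0, 0]],
  [0, [-0.0315, 0, -0.018], [0, 0, 0]],
  [0, [0, 0, 0], [0, 0, 0]],
  [0, [0, 0, 0], [0, 0, 0]],
])

```text
clock: 19.05
tcp_pos: [0.5224, 0.3089, 0.2442]
orientation: [-1.026, 1.464, -1.461]
contact_force: [0.3, -0.3, -3.1]
grip_width: 0.0254
```

>>> jog_arm([
  [0, [0, 0, 0], [0, 0, 0]],
  [0, [0, 0, 0], [0, 0, 0]],
  [0, [0, 0, 0], [0, 0, 0]],
])

```text
clock: 19.3
tcp_pos: [0.5256, 0.3043, 0.2448]
orientation: [-1.02, 1.468, -1.469]
contact_force: [0.5, 0.4, -2.5]
grip_width: 0.0254
```

Run:
```python
from h import *
plan([0.5264,0.3061,0.131],-20.4)
g=grab('wrist','w7.png')
W=cloud(g)[:260];P=W.reshape(-1,3)
s=P[(P[:,2]>.084)&(P[:,2]<.094)&(abs(P[:,0]-.53)<.07)&(abs(P[:,1]-.308)<.07)]
print(len(s),cv2.minAreaRect(s[:,:2].astype(np.float32)*1000))
```

```text
t 19.3 tcp [0.5256 0.3043 0.2448] f [ 0.5  0.4 -2.5] w 0.0254 q [-0.2   0.43 -0.57  1.7   0.26  1.09 -1.21]
dworld [ 0.0008  0.0018 -0.1138] dtool mm [-2.100e+00  1.138e+02  1.000e-01] dist 0.114
tool z az -20.51 tool x az -110.51 tilt [-8.0e-04 -1.5e-03 -1.0e+00]
turn tool deg [ 0.01 -0.11  0.09] dtool in goal frame [-1.900e+00  1.138e+02  1.000e-01]
1242 ((531.6839599609375, 314.2399597167969), (44.31471252441406, 69.89024353027344), 73.28319549560547)
```

View pics/w7.png

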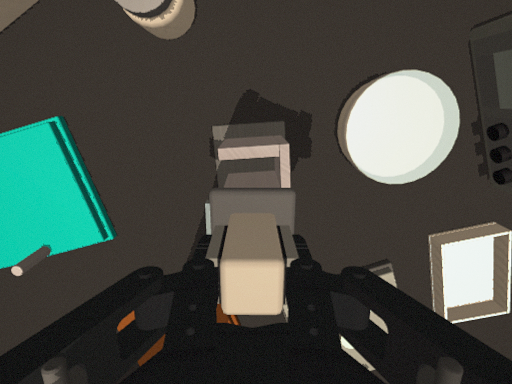

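The fork opening at (253,170) lies under the collar; the jaws match the first grasp within 2 mm. I'll lower now.

>>> jog_arm([
  [0, [-0.002, 0, 0], [0, 0, 0]],
  [0, [0, 0.02, 0], [0, 0, 0]],
  [0, [0, 0, 0], [0, 0, 0]],
  [0, [0, 0, 0], [0, 0, 0]],
  [0, [0, 0, 0], [0, 0, 0]],
])

```text
clock: 19.77
tcp_pos: [0.5261, 0.3081, 0.2258]
orientation: [-1.019, 1.466, -1.466]
contact_force: [-0.1, -0.1, -2.5]
grip_width: 0.0253
```

>>> jog_arm([
  [0, [0, 0.02, 0], [0, 0, 0]],
  [0, [0, 0.02, 0], [0, 0, 0]],
  [0, [0, 0.015, 0], [0, 0, 0]],
  [0, [0, 0, 0], [0, 0, 0]],
  [0, [0, 0, 0], [0, 0, 0]],
  [0, [0, 0, 0], [0, 0, 0]],
])

```text
clock: 20.27
tcp_pos: [0.5267, 0.3089, 0.1719]
orientation: [-1.017, 1.466, -1.466]
contact_force: [-0.5, 0.5, -2.2]
grip_width: 0.0255
```

Run:
```python
from h import *
plan([0.5264,0.3061,0.131],-20.4)
```

```text
t 20.27 tcp [0.5267 0.3089 0.1719] f [-0.5  0.5 -2.2] w 0.0255 q [-0.22  0.51 -0.55  1.76  0.32  0.96 -1.25]
dworld [-0.0003 -0.0028 -0.0409] dtool mm [ 2.8 40.8  0.6] dist 0.041
tool z az -20.37 tool x az -110.37 tilt [ 0.0018  0.0013 -1.    ]
turn tool deg [-0.07  0.03 -0.11] dtool in goal frame [ 2.7 40.9  0.7]
```

This spot is 3 mm closer to the stand's axis than where the gauge first hung, which is better centred in the fork. I'll go on down.

>>> jog_arm([
  [0, [0, 0.015, 0], [0, 0, 0]],
  [0, [0, 0.015, 0], [0, 0, 0]],
  [0, [0, 0.005, 0], [0, 0, 0]],
  [0, [0, 0, 0], [0, 0, 0]],
  [0, [0, 0, 0], [0, 0, 0]],
  [0, [0, 0, 0], [0, 0, 0]],
])

```text
clock: 20.77
tcp_pos: [0.5266, 0.3088, 0.1367]
orientation: [-1.017, 1.466, -1.466]
contact_force: [0.0, 1.1, -3.4]
grip_width: 0.0251
```

>>> jog_arm([
  [0, [0, 0.003, 0], [0, 0, 0]],
  [0, [0, 0, 0], [0, 0, 0]],
  [0, [0, 0, 0], [0, 0, 0]],
])

```text
clock: 21.02
tcp_pos: [0.5261, 0.3082, 0.1326]
orientation: [-1.019, 1.466, -1.466]
contact_force: [0.1, 0.6, -2.4]
grip_width: 0.0253
```

>>> jog_arm([
  [0, [0, 0.002, 0], [0, 0, 0]],
  [0, [0, 0, 0], [0, 0, 0]],
  [0, [0, 0, 0], [0, 0, 0]],
])

```text
clock: 21.27
tcp_pos: [0.5259, 0.3081, 0.1302]
orientation: [-1.02, 1.466, -1.466]
contact_force: [0.1, 0.3, -1.7]
grip_width: 0.0253
```

>>> jog_arm([
  [0, [0, 0.0008, 0], [0, 0, 0]],
  [0, [0, 0, 0], [0, 0, 0]],
  [0, [0, 0, 0], [0, 0, 0]],
])

```text
clock: 21.52
tcp_pos: [0.526, 0.3082, 0.13]
orientation: [-1.019, 1.466, -1.466]
contact_force: [-2.6, -1.9, 3.5]
grip_width: 0.0255
```

Run:
```python
from h import *
grab('scene','s8.png')
plan([0.5264,0.3061,0.131],-20.4)
a=cv2.resize(cv2.imread('pics/s8.png')[140:230,300:390],(600,600),interpolation=2)
cv2.imwrite('pics/s8c.png',a)
```

```text
t 21.57 tcp [0.526  0.3082 0.13  ] f [-1.9 -1.7  3.9] w 0.0252 q [-0.24  0.56 -0.53  1.79  0.35  0.88 -1.28]
dworld [ 0.0004 -0.0021  0.001 ] dtool mm [ 1.8 -1.   1.1] dist 0.002
tool z az -20.37 tool x az -110.37 tilt [ 3.e-04 -1.e-04 -1.e+00]
turn tool deg [-0.02  0.03 -0.  ] dtool in goal frame [ 1.8 -1.   1.1]
```

View pics/s8c.png

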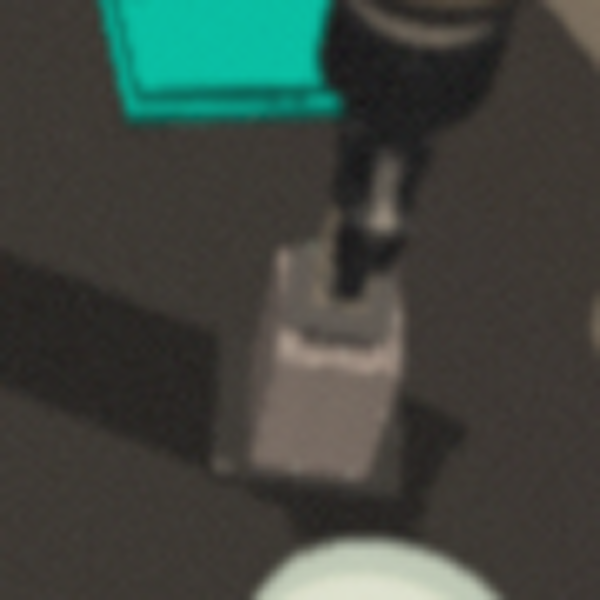

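The collar is seated on the walls at (340,300), and the force changed by +6 N. I'll open and rise.

>>> jog_arm([
  [0.3, [0, 0, 0], [0, 0, 0]],
  [1, [0, 0, 0], [0, 0, 0]],
  [1, [0, 0, 0], [0, 0, 0]],
  [1, [0, 0, 0], [0, 0, 0]],
  [1, [0, 0, 0], [0, 0, 0]],
  [1, [0, 0, 0], [0, 0, 0]],
  [1, [0, -0.02, 0], [0, 0, 0]],
  [1, [0, -0.03, 0], [0, 0, 0]],
  [1, [0, -0.03, 0], [0, 0, 0]],
  [1, [0, -0.03, 0], [0, 0, 0]],
])

```text
clock: 22.4
tcp_pos: [0.5256, 0.3081, 0.2405]
orientation: [-1.02, 1.466, -1.466]
contact_force: [-0.4, 0.6, 0.5]
grip_width: 0.0857
```

Run:
```python
from h import *
plan([0.467,-0.290,0.25],-90)
g=grab('wrist','w8.png')
P=cloud(g).reshape(-1,3)
for a,b in [(0.096,0.106),(0.148,0.162)]:
    s=P[(P[:,2]>a)&(P[:,2]<b)&(abs(P[:,0]-.526)<.05)&(abs(P[:,1]-.308)<.05)]
    print(a,len(s),np.median(s[:,2]).round(4),s[:,2].std(),cv2.minAreaRect(s[:,:2].astype(np.float32)*1000))
```

```text
t 22.4 tcp [0.5256 0.3081 0.2405] f [-0.4  0.6  0.5] w 0.0857 q [-0.2   0.44 -0.57  1.7   0.26  1.08 -1.21]
dworld [-0.0586 -0.5981  0.0095] dtool mm [581.2  -9.4 153.1] dist 0.601
tool z az -20.35 tool x az -110.35 tilt [-7.e-04 -2.e-04 -1.e+00]
turn tool deg [2.000e-02 6.965e+01 4.000e-02] dtool in goal frame [ 58.6  -9.5 598.1]
0.096 1544 0.0988 0.001135959303896676 ((525.296630859375, 310.12847900390625), (48.660945892333984, 51.93729019165039), 69.67251586914062)
0.148 1071 0.1537 0.0010874589590441543 ((526.5023803710938, 309.5912780761719), (25.851871490478516, 25.500009536743164), 69.2504653930664)
```

View pics/w8.png

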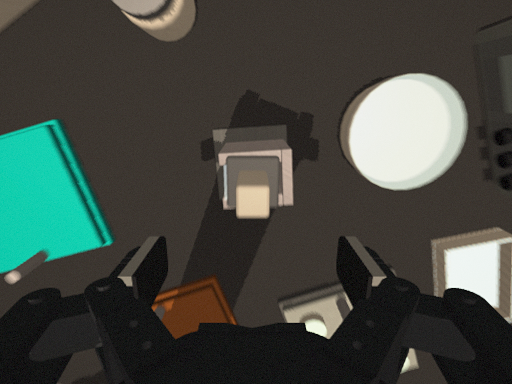

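The gauge hangs with its handle at (253,196) in the image, measured at (0.5265, 0.3096), top at 153.7 mm as before and level. Next is the weight.

>>> jog_arm([
  [1, [0.0387, 0, 0.0102], [0, 0, 0]],
  [1, [0.0387, 0, 0.0102], [0, 0, 0]],
  [1, [0.0387, 0, 0.0102], [0, 0, 0]],
  [1, [0.0387, 0, 0.0102], [0, 0, 0]],
  [1, [0.0387, 0, 0.0102], [0, 0, 0]],
  [1, [0.0387, 0, 0.0102], [0, 0, 0]],
  [1, [0.0387, 0, 0.0102], [0, 0, 0]],
  [1, [0.0387, 0, 0.0102], [0, 0, 0]],
  [1, [0.0387, 0, 0.0102], [0, 0, 0]],
  [1, [0.0387, 0, 0.0102], [0, 0, 0]],
])

```text
clock: 23.28
tcp_pos: [0.4864, -0.092, 0.2397]
orientation: [-1.019, 1.465, -1.467]
contact_force: [1.2, -0.8, 0.4]
grip_width: 0.0854
```

>>> jog_arm([
  [1, [0.0387, 0, 0.0102], [0, 0, 0]],
  [1, [0.0387, 0, 0.0102], [0, 0, 0]],
  [1, [0.0387, 0, 0.0102], [0, 0, 0]],
  [1, [0.0387, 0, 0.0102], [0, 0, 0]],
  [1, [0.0387, 0, 0.0102], [0, 0, 0]],
  [1, [0.0387, 0, 0.0102], [0, 0, 0]],
  [1, [0.0387, 0, 0.0102], [0, 0, 0]],
  [1, [0, 0, 0], [0, 0, 0]],
  [1, [0, 0, 0], [0, 0, 0]],
  [1, [0, 0, 0], [0, 0, 0]],
])

```text
clock: 24.12
tcp_pos: [0.4596, -0.3682, 0.2391]
orientation: [-1.019, 1.467, -1.465]
contact_force: [0.5, -0.1, -1.1]
grip_width: 0.0855
```

Run:
```python
from h import *
plan([0.467,-0.290,0.2],None)
g=grab('wrist','w9.png')
P=cloud(g).reshape(-1,3);T=np.load('top0.npz')['W'].reshape(-1,3)
for P in (P,T):
  for a,b in [(0.028,0.039),(0.074,0.085)]:
    s=P[(P[:,2]>a)&(P[:,2]<b)&(abs(P[:,0]-.467)<.04)&(abs(P[:,1]+.29)<.04)]
    print(a,len(s),np.median(s[:,2]).round(4),cv2.minAreaRect(s[:,:2].astype(np.float32)*1000),cv2.minEnclosingCircle(s[:,:2].astype(np.float32)*1000))
```

```text
t 24.12 tcp [ 0.4596 -0.3682  0.2391] f [ 0.5 -0.1 -1.1] w 0.0855 q [ 0.8   0.36 -0.29  1.76  0.12  1.03  0.11]
dworld [ 0.0074  0.0782 -0.0391] dtool mm [-75.9  39.2 -20.3] dist 0.088
tool z az -20.36 tool x az -110.36 tilt [-1.e-04  1.e-03 -1.e+00]
0.028 678 0.0358 ((469.1658630371094, -293.5944519042969), (42.167503356933594, 42.766334533691406), 69.84420776367188) ((469.51702880859375, -293.91192626953125), 21.866069793701172)
0.074 594 0.0789 ((469.84637451171875, -294.1465148925781), (24.648082733154297, 24.799942016601562), 69.75048065185547) ((469.6448059082031, -293.8622131347656), 12.860611915588379)
0.028 54 0.036 ((468.4424133300781, -292.1732177734375), (42.49104309082031, 37.997501373291016), 29.69024085998535) ((470.3573913574219, -294.35791015625), 21.866657257080078)
0.074 52 0.0804 ((469.9381408691406, -294.0350036621094), (22.58783531188965, 24.051389694213867), 74.89263916015625) ((469.8072509765625, -294.21630859375), 12.718354225158691)
```

View pics/w9.png

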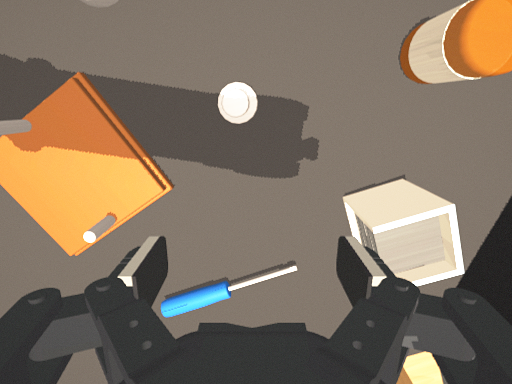

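The weight is at (237,102) in the image. Both cameras put it at (0.4697, -0.294), knob top at 80 mm. I'll move over it.

>>> jog_arm([
  [1, [-0.0365, 0, -0.008], [0, 0, 0]],
  [1, [-0.0366, 0, -0.0083], [0, 0, 0]],
  [1, [0, 0.03, 0], [0, 0, 0]],
  [1, [0, 0.03, 0], [0, 0, 0]],
  [1, [0, 0.03, 0], [0, 0, 0]],
  [1, [0, 0, 0], [0, 0, 0]],
  [1, [0, 0, 0], [0, 0, 0]],
  [1, [0, 0, 0], [0, 0, 0]],
  [1, [0, 0, 0], [0, 0, 0]],
])

```text
clock: 24.92
tcp_pos: [0.4711, -0.2949, 0.1517]
orientation: [-1.018, 1.463, -1.468]
contact_force: [-0.1, 0.1, 0.4]
grip_width: 0.0856
```

Run:
```python
from h import *
plan([0.4697,-0.294,0.062],-20.4)
grab('wrist','w10.png')
```

```text
t 24.92 tcp [ 0.4711 -0.2949  0.1517] f [-0.1  0.1  0.4] w 0.0856 q [ 0.69  0.42 -0.3   1.92  0.17  0.83 -0.06]
dworld [-0.0014  0.0009 -0.0897] dtool mm [-0.4 89.7 -2. ] dist 0.09
tool z az -20.34 tool x az -110.34 tilt [ 0.0031 -0.0016 -1.    ]
turn tool deg [-0.2   0.06  0.02] dtool in goal frame [-0.4 89.7 -1.6]
```

View pics/w10.png

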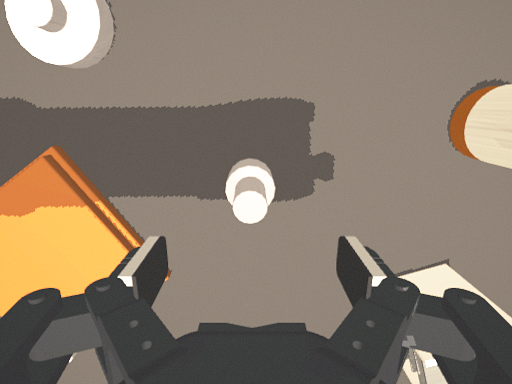

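The knob at (250,205) stands between the jaws. I'll lower in two stages and check before closing.

>>> jog_arm([
  [1, [0, 0.03, -0.001], [0, 0, 0]],
  [1, [0, 0.03, 0], [0, 0, 0]],
  [1, [0, 0.02, 0], [0, 0, 0]],
  [1, [0, 0.009, 0], [0, 0, 0]],
  [1, [0, 0, 0], [0, 0, 0]],
  [1, [0, 0, 0], [0, 0, 0]],
  [1, [0, 0, 0], [0, 0, 0]],
  [1, [0, 0, 0], [0, 0, 0]],
])

```text
clock: 25.63
tcp_pos: [0.4699, -0.295, 0.0622]
orientation: [-1.018, 1.463, -1.468]
contact_force: [-0.5, 0.2, -0.2]
grip_width: 0.0851
```

Run:
```python
from h import *
plan([0.4697,-0.294,0.062],-20.4)
grab('wrist','w11.png')
```

```text
t 25.63 tcp [ 0.4699 -0.295   0.0622] f [-0.5  0.2 -0.2] w 0.0851 q [ 0.66  0.55 -0.27  1.97  0.23  0.65 -0.11]
dworld [-0.0002  0.001  -0.0002] dtool mm [-0.9  0.2 -0.5] dist 0.001
tool z az -20.38 tool x az -110.38 tilt [ 0.0026 -0.0015 -1.    ]
turn tool deg [-0.17  0.02  0.03] dtool in goal frame [-0.9  0.2 -0.5]
```

View pics/w11.png

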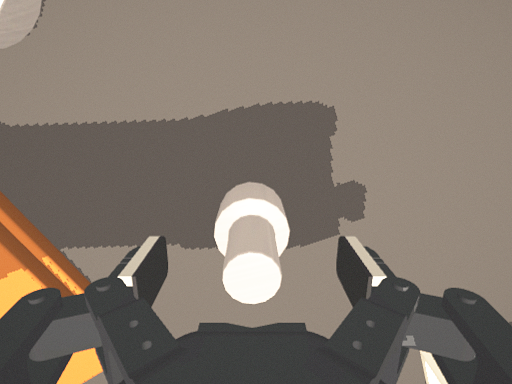

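The knob is centred between the pads at (252,275). I'll close on it and lift.

>>> jog_arm([
  [1, [-0.001, 0, 0], [-0.2, 0, 0]],
  [0, [0, 0, 0], [0, 0, 0]],
  [0, [0, 0, 0], [0, 0, 0]],
  [0, [0, 0, 0], [0, 0, 0]],
  [0, [0, 0, 0], [0, 0, 0]],
  [0, [0, 0, 0], [0, 0, 0]],
  [0, [0, 0, 0], [0, 0, 0]],
  [0, [0, 0, 0], [0, 0, 0]],
  [0, [0, 0, 0], [0, 0, 0]],
], force=80)

```text
clock: 26.43
tcp_pos: [0.4692, -0.2935, 0.0607]
orientation: [-1.021, 1.469, -1.464]
contact_force: [0.3, -0.9, 2.8]
grip_width: 0.0243
```

Run:
```python
from h import *
plan([0.4697,-0.294,0.062],-20.4)
```

```text
t 26.43 tcp [ 0.4692 -0.2935  0.0607] f [ 0.3 -0.9  2.8] w 0.0243 q [ 0.66  0.55 -0.27  1.97  0.23  0.65 -0.11]
dworld [ 0.0005 -0.0005  0.0013] dtool mm [ 0.3 -1.3  0.6] dist 0.001
tool z az -20.37 tool x az -110.37 tilt [-0.003  0.001 -1.   ]
turn tool deg [0.18 0.03 0.  ] dtool in goal frame [ 0.3 -1.3  0.6]
```

>>> jog_arm([
  [0, [0, -0.02, 0], [0, 0, 0]],
  [0, [0, -0.03, 0], [0, 0, 0]],
  [0, [0, -0.03, 0], [0, 0, 0]],
  [0, [0, -0.03, 0], [0, 0, 0]],
  [0, [0, 0, 0], [0, 0, 0]],
  [0, [0, 0, 0], [0, 0, 0]],
  [0, [0, 0, 0], [0, 0, 0]],
])

```text
clock: 27.02
tcp_pos: [0.4681, -0.2931, 0.169]
orientation: [-1.023, 1.472, -1.462]
contact_force: [0.0, -0.2, -4.0]
grip_width: 0.0243
```

Run:
```python
from h import *
plan([0.5255,0.068,0.172],-20.4)
grab('wrist','w12.png');grab('scene','s9.png')
a=cv2.resize(cv2.imread('pics/s9.png')[120:230,110:220],(400,400),interpolation=2);b=cv2.resize(cv2.imread('pics/w12.png'),(400,400));cv2.imwrite('pics/s9c.png',np.hstack([a,b]))
```

```text
t 27.02 tcp [ 0.4681 -0.2931  0.169 ] f [ 0.  -0.2 -4. ] w 0.0243 q [ 0.7   0.39 -0.31  1.91  0.15  0.87 -0.05]
dworld [0.0574 0.3611 0.003 ] dtool mm [-358.5   -2.4  -72. ] dist 0.366
tool z az -20.38 tool x az -110.38 tilt [-0.0058  0.0023 -1.    ]
turn tool deg [ 0.36  0.02 -0.01] dtool in goal frame [-358.5   -3.   -72.1]
```

View pics/s9c.png

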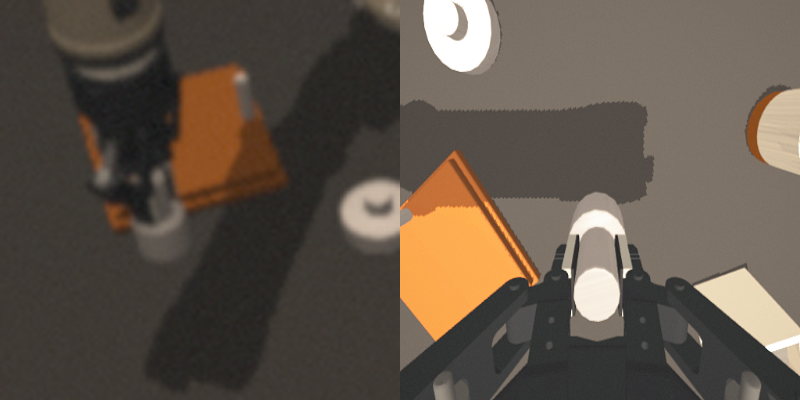

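The weight hangs straight from the gripper, width 24.3 mm and about 4 N. Next I carry it over land 1.

>>> jog_arm([
  [0, [-0.0398, 0, -0.008], [0, 0, 0]],
  [0, [-0.0398, 0, -0.008], [0, 0, 0]],
  [0, [-0.0398, 0, -0.008], [0, 0, 0]],
  [0, [-0.0398, 0, -0.008], [0, 0, 0]],
  [0, [-0.0398, 0, -0.008], [0, 0, 0]],
  [0, [-0.0398, 0, -0.008], [0, 0, 0]],
  [0, [-0.0398, 0, -0.008], [0, 0, 0]],
  [0, [-0.0398, 0, -0.008], [0, 0, 0]],
  [0, [-0.0398, 0, -0.008], [0, 0, 0]],
  [0, [0, 0, 0], [0, 0, 0]],
])

```text
clock: 27.95
tcp_pos: [0.5265, 0.0783, 0.1702]
orientation: [-1.024, 1.464, -1.45]
contact_force: [0.7, 2.2, -3.8]
grip_width: 0.0244
```

>>> jog_arm([
  [0, [0, 0.02, 0], [0, 0, 0]],
  [0, [0, 0.01, 0], [0, 0, 0]],
  [0, [0, 0, 0], [0, 0, 0]],
  [0, [0, 0, 0], [0, 0, 0]],
  [0, [0, 0, 0], [0, 0, 0]],
  [0, [0, 0, 0], [0, 0, 0]],
])

```text
clock: 28.45
tcp_pos: [0.5269, 0.0669, 0.1413]
orientation: [-1.02, 1.469, -1.465]
contact_force: [-0.1, -0.3, -4.1]
grip_width: 0.0246
```

Run:
```python
from h import *
plan([0.5255,0.068,0.104],-20.4)
grab('wrist','w13.png');grab('scene','s10.png')
a=cv2.resize(cv2.imread('pics/s10.png')[150:270,210:330],(400,400),interpolation=2);b=cv2.resize(cv2.imread('pics/w13.png'),(400,400));cv2.imwrite('pics/s10c.png',np.hstack([a,b]))
```

```text
t 28.45 tcp [0.5269 0.0669 0.1413] f [-0.1 -0.3 -4.1] w 0.0246 q [ 0.11  0.41 -0.43  1.97  0.23  0.8  -0.81]
dworld [-0.0014  0.0011 -0.0373] dtool mm [-0.6 37.3 -1.6] dist 0.037
tool z az -20.43 tool x az -110.43 tilt [-0.0025  0.0013 -1.    ]
turn tool deg [ 0.16 -0.03 -0.02] dtool in goal frame [-0.6 37.3 -1.7]
```

View pics/s10c.png

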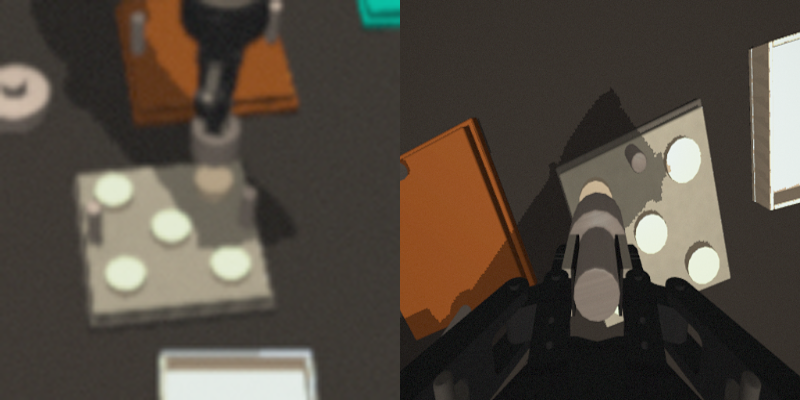

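The weight hangs over land 1, whose edge shows just beyond it at (595,187), in line with it. I'll trim and lower to just above the land.

>>> jog_arm([
  [0, [-0.0008, 0.015, -0.0016], [0.2, 0, 0]],
  [0, [0, 0.015, 0], [0, 0, 0]],
  [0, [0, 0.006, 0], [0, 0, 0]],
  [0, [0, 0, 0], [0, 0, 0]],
  [0, [0, 0, 0], [0, 0, 0]],
  [0, [0, 0, 0], [0, 0, 0]],
])

```text
clock: 29.05
tcp_pos: [0.526, 0.0688, 0.1056]
orientation: [-1.018, 1.465, -1.466]
contact_force: [0.8, 0.0, -3.3]
grip_width: 0.0244
```

>>> jog_arm([
  [0, [0, 0.002, 0], [0, 0, 0]],
  [0, [0, 0, 0], [0, 0, 0]],
  [0, [0, 0, 0], [0, 0, 0]],
])

```text
clock: 29.3
tcp_pos: [0.5255, 0.0686, 0.1031]
orientation: [-1.019, 1.466, -1.466]
contact_force: [-0.4, 0.2, -4.6]
grip_width: 0.0244
```

Run:
```python
from h import *
plan([0.5255,0.068,0.104],-20.4)
```

```text
t 29.3 tcp [0.5255 0.0686 0.1031] f [-0.4  0.2 -4.6] w 0.0244 q [ 0.08  0.47 -0.41  2.    0.28  0.72 -0.85]
dworld [ 0.     -0.0006  0.0009] dtool mm [ 0.5 -0.9  0.2] dist 0.001
tool z az -20.38 tool x az -110.38 tilt [ 6.e-04  0.e+00 -1.e+00]
turn tool deg [-0.03  0.02 -0.01] dtool in goal frame [ 0.5 -0.9  0.2]
```

>>> jog_arm([
  [0, [0, 0.0015, 0], [0, 0, 0]],
  [0, [0, 0, 0], [0, 0, 0]],
  [0, [0, 0, 0], [0, 0, 0]],
])

```text
clock: 29.55
tcp_pos: [0.5252, 0.0686, 0.1012]
orientation: [-1.02, 1.466, -1.466]
contact_force: [-0.1, -0.1, -3.9]
grip_width: 0.024
```

>>> jog_arm([
  [0, [0, 0.001, 0], [0, 0, 0]],
  [0, [0, 0, 0], [0, 0, 0]],
  [0, [0, 0, 0], [0, 0, 0]],
])

```text
clock: 29.8
tcp_pos: [0.5255, 0.0687, 0.1007]
orientation: [-1.019, 1.466, -1.466]
contact_force: [-1.7, -0.7, 3.6]
grip_width: 0.0245
```

It has landed: bottom at about 40 mm and the force turned to +3.6 N. I'll open and rise straight up.

>>> jog_arm([
  [0.3, [0, 0, 0], [0, 0, 0]],
  [0.6, [0, 0, 0], [0, 0, 0]],
  [1, [0, 0, 0], [0, 0, 0]],
  [1, [0, 0, 0], [0, 0, 0]],
  [1, [0, 0, 0], [0, 0, 0]],
  [1, [0, 0, 0], [0, 0, 0]],
  [1, [0, -0.02, 0], [0, 0, 0]],
  [1, [0, -0.03, 0], [0, 0, 0]],
  [1, [0, -0.03, 0], [0, 0, 0]],
  [1, [0, -0.03, 0], [0, 0, 0]],
])

```text
clock: 30.63
tcp_pos: [0.5249, 0.0687, 0.2113]
orientation: [-1.02, 1.467, -1.466]
contact_force: [0.9, 0.3, 0.2]
grip_width: 0.0853
```

>>> jog_arm([
  [1, [0.03, -0.01, -0.012], [0, 0, 0]],
  [1, [0.038, 0, -0.012], [0, 0, 0]],
  [1, [0.038, 0, 0], [0, 0, 0]],
  [1, [0.038, 0, 0], [0, 0, 0]],
  [1, [0, 0, 0], [0, 0, 0]],
  [1, [0, 0, 0], [0, 0, 0]],
  [1, [0, 0, 0], [0, 0, 0]],
])

```text
clock: 31.22
tcp_pos: [0.4529, -0.0577, 0.2204]
orientation: [-1.019, 1.466, -1.466]
contact_force: [0.3, 0.0, -0.9]
grip_width: 0.0854
```

Run:
```python
from h import *
plan([0.5255,0.068,0.25],-20.4)
for n in ['top','wrist','scene']:
    g=grab(n,n+'f.png');P=cloud(g).reshape(-1,3)
    for nm,c,a,b in [('wknob',(.5255,.068),.113,.126),('wbody',(.5255,.068),.07,.082),('gauge',(.5265,.309),.148,.162),('landc',(.573,.02),.032,.045),('land2',(.621,.067),.032,.045),('land4',(.5245,-.028),.032,.045)]:
        s=P[(P[:,2]>a)&(P[:,2]<b)&(np.hypot(P[:,0]-c[0],P[:,1]-c[1])<.032)]
        if len(s)>8: print(n,nm,len(s),np.median(s[:,2]).round(4),[round(float(x),1) for x in cv2.minEnclosingCircle(s[:,:2].astype(np.float32)*1000)[0]])
a=cv2.imread('pics/scenef.png');b=cv2.imread('pics/topf.png')
cv2.imwrite('pics/f.png',np.hstack([cv2.resize(a[140:280,210:390],(400,311),interpolation=2),cv2.resize(b[120:260,120:300],(400,311),interpolation=2)]))
```

```text
t 31.22 tcp [ 0.4529 -0.0577  0.2204] f [ 0.3  0.  -0.9] w 0.0854 q [ 0.37  0.18 -0.42  2.07  0.09  0.91 -0.46]
dworld [0.0726 0.1257 0.0296] dtool mm [-143.1  -29.5   24.3] dist 0.148
tool z az -20.39 tool x az -110.39 tilt [ 7.e-04  2.e-04 -1.e+00]
turn tool deg [-0.03  0.01 -0.02] dtool in goal frame [-143.1  -29.6   24.2]
top wknob 53 0.1212 [525.1, 67.2]
top wbody 73 0.0783 [526.1, 66.7]
top gauge 77 0.1561 [525.4, 306.2]
top landc 91 0.0364 [576.6, 23.5]
top land2 86 0.0365 [619.7, 63.0]
wrist wknob 592 0.1187 [525.1, 66.8]
wrist wbody 1083 0.0758 [525.3, 68.0]
wrist landc 1096 0.0345 [572.8, 19.7]
wrist land2 284 0.0344 [618.1, 59.2]
wrist land4 912 0.0352 [524.4, -27.1]
scene wknob 50 0.1186 [530.9, 67.7]
scene wbody 78 0.0758 [530.5, 66.8]
scene gauge 63 0.1522 [531.6, 307.9]
scene landc 76 0.035 [577.1, 19.0]
scene land2 82 0.0344 [625.3, 66.2]
scene land4 81 0.0356 [528.9, -30.1]
```

View pics/f.png

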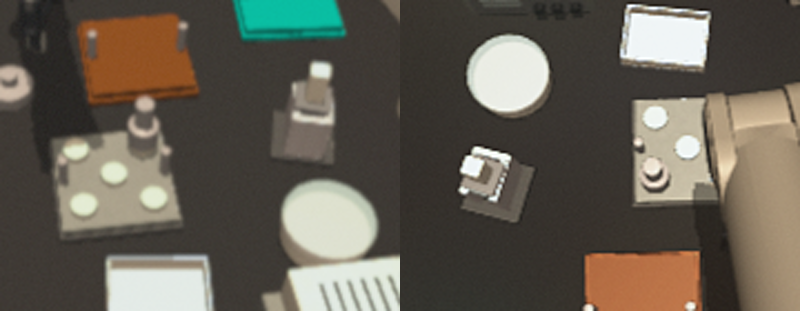

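View pics/wristf.png

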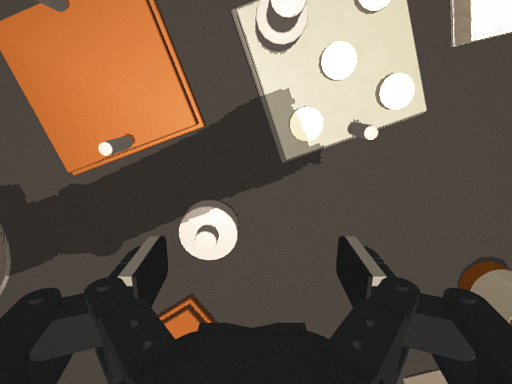

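The weight stands upright at (0.525, 0.067) with knob and body coaxial, the gauge hangs in its stand, and the robot is clear of both. Handing in.

```bash
python3 -c "
from bench import r
print(r.hand_in())"
```

```text
the job is handed in; nothing more can be done
None
```

The whole task was carried out in about 31 s of robot time and handed in; no verdict was reported. I touched the five lands with the gauge in the order asked, hung the gauge back in its stand and stood the tall weight on the near left land. That land is the highest, at about 40–41 mm against 35–37 mm for the others.

**Touches:** Each one showed about 2.5–3.5 N over the gauge's own weight. From that and the heights I put the stylus 3–5 mm in, but its travel itself was never measured.

**Last checks:**
- **Weight:** It stands upright at (0.525, 0.067), within about 2 mm of the land's centre. Its underside is about 40 mm up.
- **Gauge:** It hangs level at its original height, about 2–3 mm from the stand's axis.
- **Robot:** The gripper is open and touches nothing.
- **Bystanders:** I saw none disturbed in the views I took, but I did not re-measure their positions.

**Disagreements:** The top and wrist cameras differed by 2–3 mm in y, and the wide camera by about 5 mm in x. Both are well inside the tolerances.

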